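Fit the filter disk and screw down the clamp ring

ROBOT

A 6-joint arm with a two-finger parallel gripper is mounted at the origin on the work surface. World frame = base frame: x ahead of the robot, y to its left, z up, the work surface at z = 0. Lengths are in m, angles in rad, forces in N, time in s.
With the tool pointing down it reaches from about 0.425 to 0.95 m from the base axis. Payload 3.5 kg.
Tool frame: the origin (TCP) lies at the very end of the fingers, on their centre line; the grasp point (between the pads) lies behind it (ctrl.grasp_offset is the z of the grasp point in the tool frame, in m); z points along the fingers, x is the direction in which the jaws open and shut, and the axes are right-handed (so a half turn about z gives the same grasp; the last joint's range is limited). The gripper opens to 85 mm and grips with 20 to 120 N. Pads are 22 mm wide; open, the fingers measure 114 mm over their backs; the gripper's body (76 mm by 85 mm) begins 54 mm behind the grasp point. The pads swing forward as they close: fully open they stand 13 mm farther back than shut.
Start: joints at [-0.15, 0.286, 1.577, -0, 1.279, -0.15], TCP at [0.675, 0, 0.195] pointing down, gripper open.
Joint ranges: [-2.77, 2.77], [-0.9, 2.22], [0.21, 2.48], [-1.53, 4.67], [0.24, 2.81], [-2.84, 2.84]. Speed limits (rad/s): [2.79, 2.79, 3.14, 3.14, 3.14, 3.14].

INTERFACE

Orientations are given as a unit quaternion [x, y, z, w].
In Python, from plant import ctrl gives the robot as it stands.
- The arm moves only by the shell command python3 -m jog 'ROWS' [FORCE]. ROWS is JSON, a list of rows, each an object with "grip": the closure, from 0 (fully open) to 1 (shut); "xyz": the shift along the tool's x, y, z in m, a list of three; "dr": the turn, a rotation vector about the tool's x, y, z in rad, a list of three. A call has 1 to 12 rows; each row is the pose to reach, as a shift and turn from the pose commanded when the call began, along the tool's axes at that moment; what a row does not reach only later rows make up. A row lasts 1/12 s, in which the tool goes at most 41.7 mm and 7.16 degrees, less where a joint would pass 70% of its speed; a pose out of reach is approached as far as the arm can. A call with a gripper value outside its range is refused whole. The fingers move at their own pace and stop on an object; FORCE is the grip in N (left out, the last holds). Time passes only in rows, so rows that repeat a pose let the fingers close. It gives the time, the measured TCP pose, the force and the opening at its end, in the units of the state.
- ctrl.get_state(): the state, without advancing time (a new reading comes with each control period).
- ctrl.read_camera(name): name is "scene" or "side" or "wrist"; returns the picture (420x560x3 uint8, red, green, blue); there is no depth.
- ctrl.get_calibration(name): a dict with "mtx" (3x3 intrinsics, pixels), "R" (3x3) and "t" (3): a world point X has camera coordinates R X + t; the wrist camera has in their place "hand_eye" (4x4, takes a point from camera to tool coordinates, whose origin is the TCP and whose axes are the tool frame's). Camera axes: x right, y down, z forward; pixel columns grow to the right and rows downward; lengths in m; the calibration is good to about 2 mm. A picture is of the moment at which its call begins: read the wrist's pose just before it. get_calibration takes no time and is no camera call.
- ctrl.sign_off(): hands the job in, once; it reports no verdict.
The state is a dict: "time": time; "qpos": joint angles; "dq": joint speeds; "joint_efforts": joint torques, N m; "eef_pos": TCP position; "tcp_rot": TCP orientation; "contact_force": force on the tool from outside, world axes, zero at the start; "wrist_torque": the same for the moment, N m; "opening": opening from 0.0 (shut) to 1.0 (fully open).
Only numpy, scipy, OpenCV 4.12 (cv2) and the standard library are available. Lean on these libraries where they do the work, as an engineer would, in place of code of your own. Each camera call takes 0.05 s, during which the arm holds its last target.

TASK

Get the filter holder ready for use: first set the knobbed steel filter disk fully home and level in the holder's mouth, then put the clamp ring over it and screw the ring down clockwise until it is snug and holds the disk. Work gently: do not ram the parts together or overtighten the ring, leave the other things on the bench alone, and let go at the end.

Things in the scene. Friction and masses are not known exactly. Their poses are not given: they have to be found in the camera images.
- holder: Filter holder fixed to the bench: a grey foot 90 x 90 x 12 mm, which may be turned, with an upright round steel column at its centre, 75 mm high in all, and a short hose nipple low on its +x side. Origin: centre of the foot's underside; z up.
- mouth (a point): Centre of the holder's mouth, at the height of its rim, 75 mm over the bench; z up. The mouth is a round recess 34 mm across and 8 mm deep; its flat floor is sprung (20 N per mm, at most 2.5 mm down), so that a ring screwed down clamps the disk by the spring; the neck round it is 42 mm across outside.
- thread (a point): On the neck's axis, 18 mm below the rim: where the ring's origin is when screwed home. From 7 to 24 mm below the rim a coarse right-handed 3-start thread stands out to 49 mm across: turning clockwise (from above) lowers the ring by 4 mm per rad. Its 3 gaps, 120 degrees apart, lie at any angle to the foot, unmeasured and different every time: find them by feel or sight. It does not turn.
- disk: Filter disk: bare steel, 32 mm across, 10 mm thick, 2 mm bevel round its lower edge, small holes, a round upright lifting knob on top 12 mm across and 16 mm high; about 60 g. Origin: centre of its underside, z up. Starts flat on the bench, knob up, left or right of the holder. Home in the mouth its underside is 8 mm below the rim, its top face 2 mm above it.
- ring: Clamp ring: ribbed grey plastic, 60 mm across, 24 mm high, about 60 g, bore 51 mm; an inward lip on top. Inside its bottom edge 3 lugs, 120 degrees apart (one on its own +x axis), 6 mm wide, 4 mm high, reach in to 44 mm across. Origin: centre of its underside, z up (lip side). Starts flat on the bench, lip up, on the other side of the holder from the disk.
- lip (a point): On the ring's axis at the underside of its lip, 20 mm above the ring's origin; the lip is 4 mm thick, its hole 24 mm across (the disk's knob passes through). Lowered over the mouth, the lugs meet the thread's top with the ring's origin 7 to 12 mm below the rim; over the gaps (about 32 degrees of play) it drops to 14 to 16 mm below.
- ring_top (a point): Top centre of the ring, 24 mm above its origin. From the gap, 45 to 75 degrees clockwise screws the ring down until its lip bears on the disk (ring origin 18 mm below the rim); then each 0.1 rad adds about 4 N of clamping and 0.05 N m. Snug is 0.1 to 0.2 N m; a push of 2 to 5 N finds the thread; over 30 N between any two of the parts is too rough. It stays where it is left.
- beaker: bystander: empty glass beaker, 66 mm across, 85 mm high; origin: centre of its underside
- flask: bystander: conical flask with a cork, 76 mm across, 126 mm high; origin: centre of its underside
- spacer: bystander: flat plain grey plastic ring, 80 mm across, 10 mm high; origin: centre of its underside
- blank: bystander: plain steel disc without knob, 43 mm across, 6 mm thick; origin: centre of its underside
- amber: bystander: brown bottle, 60 mm across, 140 mm high; origin: centre of its underside
- vial: bystander: small vial, 20 mm across, 40 mm high; origin: centre of its underside
- spatula: bystander: thin steel lab spatula, 150 mm long, 6 mm high, lying flat; origin: centre of its underside, along x

How it is judged:
On the way, in this order (a step that is already met when the one before it is completed fails the run):
1. the disk is home and level in the mouth, and let go, before the ring comes near (z of disk in the frame of mouth below -0.0068 m and horizontal distance between disk and mouth below 0.0025 m and angle between disk's own z axis and vertical below 0.06 rad and distance between ring and mouth above 0.06 m and contact force between the fingers and disk below 0.05 N), for 0.2 s.
2. the ring is over the disk with its lugs in the thread (z of disk in the frame of mouth below -0.0068 m and horizontal distance between disk and mouth below 0.0025 m and angle between disk's own z axis and vertical below 0.06 rad and horizontal distance between ring and mouth below 0.004 m and z of ring in the frame of mouth below -0.0145 m), for 0.1 s.
At the end, for the whole second after the job is handed in: Disk home in the mouth: underside 6.8 mm or more below the rim, within 2.5 mm of centre, level to 0.06 rad. Ring screwed down over it: origin 17.7 mm or more below the rim, within 3 mm of centre, level to 0.05 rad, bearing on the disk with over 3 N. Both at rest (z of disk in the frame of mouth below -0.0068 m and horizontal distance between disk and mouth below 0.0025 m and angle between disk's own z axis and vertical below 0.06 rad and z of ring in the frame of mouth below -0.0177 m and horizontal distance between ring and mouth below 0.003 m and angle between ring's own z axis and vertical below 0.05 rad and contact force between ring and disk above 3 N and linear speed of each of ring, disk below 0.01 m/s); the robot touches nothing.
It fails at once if the ring is forced against the holder with more than 30 N (contact force between ring and holder above 30 N).
It fails at once if the ring bears on the disk with more than 30 N (overtightened) (contact force between ring and disk above 30 N).
It fails at once if the disk is pushed against the holder with more than 30 N (contact force between disk and holder above 30 N).
It fails at once if a bystander is moved by more than 30 mm (distance of any of beaker, flask, spacer, blank, amber, vial, spatula from where it was at the start of the episode above 0.03 m).
It also fails if it takes over 72 s, if anything falls off the work surface, if the arm or the gripper's body presses on something with over 40 N, if the wrist force passes 120 N, or if a joint passes its speed limit or range.

## Working session

There is one attempt and no reset: what is moved stays moved. The work goes in short steps, Python scripts to look and compute and a shell command to move; the robot and the scene stay as the last step left them, time stands still between calls to the robot, and variables do not carry over. Pictures are saved under pics/ and viewed, and the job is handed in when it is done.

```bash
ls; mkdir -p pics; python3 - <<'E'
from plant import ctrl
import cv2,numpy as np
np.set_printoptions(precision=4,suppress=True)
s=ctrl.get_state(); print(s); print(ctrl.grasp_offset)
for n in ("scene","side","wrist"):
    im=ctrl.read_camera(n); cv2.imwrite(f"pics/{n}0.png",im[:,:,::-1]); print(n,ctrl.get_calibration(n))
E
```

```text
pics
{'time': 0.0, 'qpos': array([-0.15  ,  0.2872,  1.5782,  0.    ,  1.2786, -0.15  ]), 'dq': array([ 0.0003, -0.0007, -0.0001,  0.0005,  0.0013, -0.0004]), 'joint_efforts': array([ -0.0002, -40.5981, -29.2628,  -0.0002,   0.0058,   0.    ]), 'eef_pos': array([0.6743, 0.0002, 0.1936]), 'tcp_rot': array([ 1.    ,  0.    , -0.0012, -0.0002]), 'contact_force': array([-0.0121,  0.0292, -0.1732]), 'wrist_torque': array([-0.0041, -0.0318,  0.0222]), 'opening': 1.0037253309314178}
-0.0187
scene {'mtx': array([[424.7014,   0.    , 276.723 ],
       [  0.    , 424.7014, 201.3137],
       [  0.    ,   0.    ,   1.    ]]), 'R': array([[-0.6826,  0.7308, -0.0062],
       [ 0.5955,  0.5512, -0.5845],
       [-0.4237, -0.4027, -0.8114]]), 't': array([ 0.3715, -0.2825,  1.3667])}
side {'mtx': array([[456.3213,   0.    , 275.5166],
       [  0.    , 456.3213, 209.364 ],
       [  0.    ,   0.    ,   1.    ]]), 'R': array([[ 0.759 , -0.6511,  0.0075],
       [-0.3248, -0.3886, -0.8623],
       [ 0.5643,  0.652 , -0.5064]]), 't': array([-0.4163,  0.26  ,  0.8582])}
wrist {'mtx': array([[372.1082,   0.    , 282.7489],
       [  0.    , 372.1082, 216.736 ],
       [  0.    ,   0.    ,   1.    ]]), 'hand_eye': array([[ 1.    ,  0.0005,  0.0008, -0.001 ],
       [-0.0007,  0.9641,  0.2655, -0.0669],
       [-0.0007, -0.2655,  0.9641, -0.1792],
       [ 0.    ,  0.    ,  0.    ,  1.    ]])}
```

View pics/scene0.png

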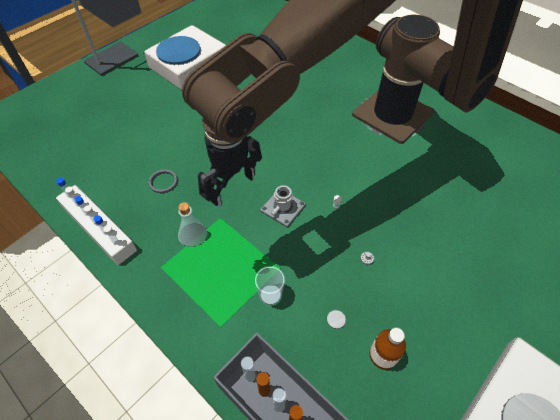

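View pics/side0.png

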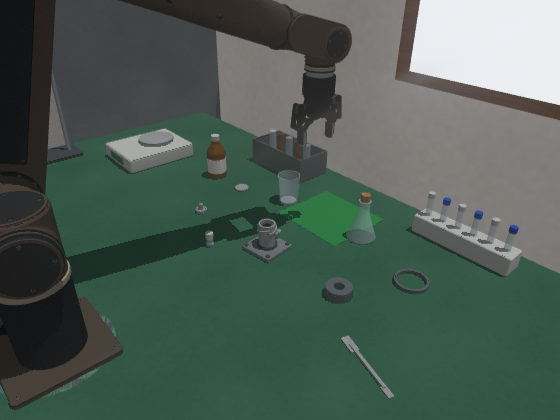

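View pics/wrist0.png

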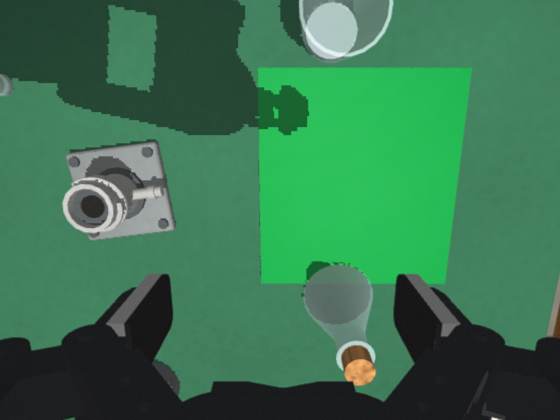

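The scene view shows the holder at about (283,200), the disk at (367,257), and the ring hidden by the gripper. The side view shows the holder at (267,235), the disk at (201,209), and the ring at (339,290). In the wrist view the holder mouth is at (95,206).

```bash
cat > h.py <<'E'
from plant import ctrl
import cv2,numpy as np
from scipy.spatial.transform import Rotation as Ro
np.set_printoptions(precision=4,suppress=True)
def cam(n,s=None):
    c=ctrl.get_calibration(n); K=c['mtx']
    if n!='wrist': R=c['R'];t=c['t']; return K,R.T,-R.T@t
    s=s or ctrl.get_state(); T=np.eye(4);T[:3,:3]=Ro.from_quat(s['tcp_rot']).as_matrix();T[:3,3]=s['eef_pos']
    T=T@c['hand_eye']; return K,T[:3,:3],T[:3,3]
def ray(C,px):
    K,R,o=C; d=R@np.linalg.solve(K,[px[0],px[1],1.]); return o,d/np.linalg.norm(d)
def plane(C,px,z):
    o,d=ray(C,px); return o+d*(z-o[2])/d[2]
def tri(pairs):
    A=np.zeros((3,3));b=np.zeros(3)
    for C,px in pairs:
        o,d=ray(C,px);P=np.eye(3)-np.outer(d,d);A+=P;b+=P@o
    X=np.linalg.solve(A,b)
    return X,[np.linalg.norm((np.eye(3)-np.outer(ray(C,p)[1],ray(C,p)[1]))@(X-ray(C,p)[0])) for C,p in pairs]
def proj(C,X):
    K,R,o=C; v=K@(R.T@(np.asarray(X)-o)); return v[:2]/v[2]
def shot(n,name,crop=None,up=1):
    s=ctrl.get_state(); im=ctrl.read_camera(n)[:,:,::-1].copy(); np.save(f'pics/{name}.npy',im)
    import pickle; pickle.dump({'eef_pos':s['eef_pos'],'tcp_rot':s['tcp_rot']},open(f'pics/{name}.pkl','wb'))
    v=im
    if crop: x0,y0,x1,y1=crop; v=im[y0:y1,x0:x1]
    cv2.imwrite(f'pics/{name}.png',cv2.resize(v,None,fx=up,fy=up,interpolation=cv2.INTER_CUBIC)); return im,s
def load(name):
    import pickle; return np.load(f'pics/{name}.npy'),cam('wrist',pickle.load(open(f'pics/{name}.pkl','rb')))
E
python3 - <<'E'
from h import *
S,D,W=cam('scene'),cam('side'),cam('wrist')
print('holder mouth',tri([(S,(283,191)),(D,(267,223))]), plane(W,(93,206),.075))
print('disk',tri([(S,(367,257)),(D,(201,209))]),plane(S,(367,257),.01))
print('vial',tri([(S,(336,201)),(D,(209,239))]))
print('ring',plane(D,(339,286),.024))
for n,u in (('spacer',(411,281)),('spat1',(347,340)),('spat2',(388,392))):print(n,plane(D,u,0.005))
print('flask',plane(W,(338,292),0),plane(D,(362,236),0))
print('blank',plane(S,(336,319),.006)); print('beaker',plane(S,(270,297),0))
E
```

```text
holder mouth (array([ 0.5117, -0.0089,  0.0747]), [np.float64(0.0009576188908937803), np.float64(0.0009576188908936149)]) [ 0.5169 -0.006   0.075 ]
disk (array([0.484 , 0.2496, 0.0082]), [np.float64(0.0007453881426755768), np.float64(0.0007453881426755868)]) [0.4843 0.2504 0.01  ]
vial (array([0.4085, 0.0915, 0.0206]), [np.float64(0.0002400300471605934), np.float64(0.0002400300471607292)])
ring [ 0.5198 -0.2427  0.024 ]
spacer [ 0.6748 -0.3211  0.005 ]
spat1 [ 0.4316 -0.3463  0.005 ]
spat2 [ 0.3965 -0.4698  0.005 ]
flask [ 0.7343 -0.1216  0.    ] [ 0.7376 -0.1265  0.    ]
blank [0.6593 0.2919 0.006 ]
beaker [ 0.7212  0.1436 -0.    ]
```

```bash
python3 -m jog '[{"grip":0,"xyz":[-0.02,-0.026,0.007],"dr":[0,0,0]},{"grip":0,"xyz":[-0.04,-0.053,0.014],"dr":[0,0,0]},{"grip":0,"xyz":[-0.062,-0.08,0.021],"dr":[0,0,0]},{"grip":0,"xyz":[-0.084,-0.107,0.028],"dr":[0,0,0]},{"grip":0,"xyz":[-0.104,-0.135,0.035],"dr":[0,0,0]},{"grip":0,"xyz":[-0.125,-0.162,0.042],"dr":[0,0,0]},{"grip":0,"xyz":[-0.145,-0.19,0.05],"dr":[0,0,0]},{"grip":0,"xyz":[-0.165,-0.216,0.058],"dr":[0,0,0]},{"grip":0,"xyz":[-0.18,-0.236,0.065],"dr":[0,0,0]},{"grip":0,"xyz":[-0.191,-0.25,0.07],"dr":[0,0,0]},{"grip":0,"xyz":[-0.191,-0.25,0.07],"dr":[0,0,0]},{"grip":0,"xyz":[-0.191,-0.25,0.07],"dr":[0,0,0]}]'
python3 - <<'E'
from h import *
shot('wrist','w1'); im,s=shot('scene','s1',(160,120,440,330),2.8); print(s['qpos'],s['eef_pos'])
E
```

```text
time: 1.15
eef_pos: [0.4832, 0.2504, 0.1245]
tcp_rot: [1.0, 0.001, -0.0, 0.0]
contact_force: [0.7, 0.1, -0.4]
opening: 0.999
[ 0.2904  0.07    1.9586 -0.0006  1.1127  0.29  ] [0.4842 0.2499 0.1251]
```

View pics/w1.png

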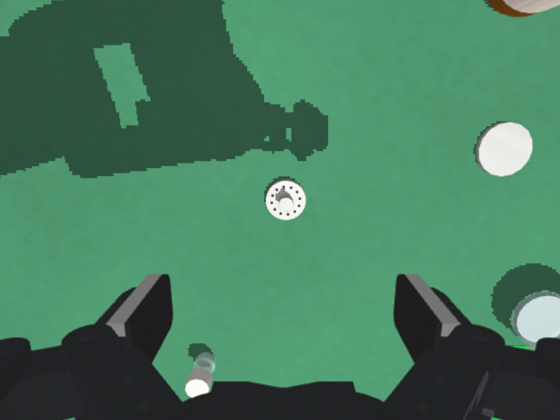

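View pics/s1.png

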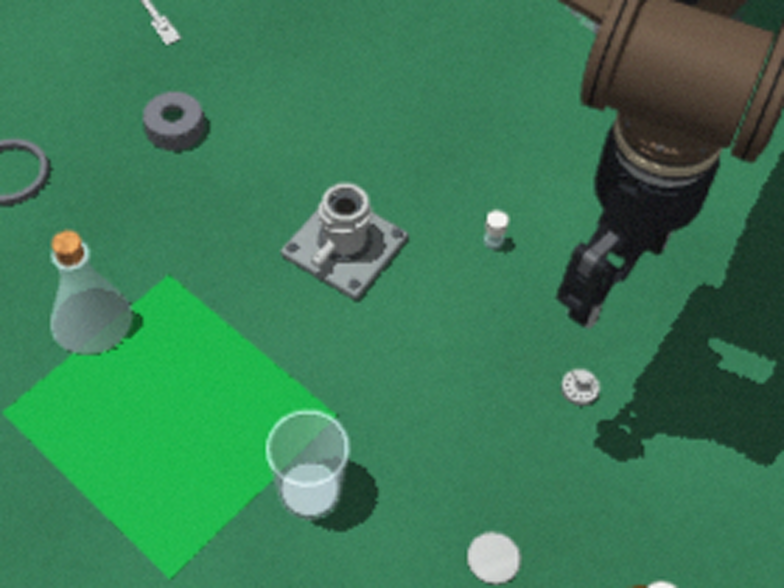

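The wrist view shows the disk at (286,200) with its knob near (286,204). The scene view now shows the ring in full, at about (222,161) in the original frame. I'll measure the disk in both views.

```bash
python3 - <<'E'
from h import *
im,C=load('w1')
def blob(im,c,r,thr=60):
    x,y=c; hsv=cv2.cvtColor(im,cv2.COLOR_BGR2HSV); m=((hsv[...,1]<thr)&(hsv[...,2]>90)).astype(np.uint8)
    M=np.zeros_like(m);M[y-r:y+r,x-r:x+r]=m[y-r:y+r,x-r:x+r]
    M=cv2.morphologyEx(M,cv2.MORPH_CLOSE,np.ones((7,7)))
    cs=max(cv2.findContours(M,0,1)[0],key=cv2.contourArea); return cv2.minEnclosingCircle(cs),cv2.minAreaRect(cs)
b=blob(im,(286,200),30);print(b,plane(C,b[0][0],.008))
S=cam('scene');i2=np.load('pics/s1.npy');b2=blob(i2,(367,257),14);print(b2,plane(S,b2[0][0],.008))
print(tri([(C,b[0][0]),(S,b2[0][0])]),'tool',C[2])
cv2.imwrite('pics/d1.png',cv2.resize(im[160:240,240:330],None,fx=7,fy=7,interpolation=cv2.INTER_CUBIC))
# ring in scene s1 and side0 : dark grey low saturation
D=cam('side');i3=cv2.imread('pics/side0.png')
for i,C2,c,r in((i2,S,(222,163),18),(i3,D,(339,290),22)):
    h=cv2.cvtColor(i,cv2.COLOR_BGR2HSV);m=((h[...,1]<60)).astype(np.uint8);M=np.zeros_like(m);x,y=c;M[y-r:y+r,x-r:x+r]=m[y-r:y+r,x-r:x+r]
    cs=max(cv2.findContours(M,0,1)[0],key=cv2.contourArea);rc=cv2.boundingRect(cs);print(rc);u=(rc[0]+rc[2]/2,rc[1]+rc[3]/2);print(plane(C2,u,.012))
E
```

```text
(((285.35980224609375, 199.200927734375), 20.47854232788086), ((285.25, 199.25), (40.305084228515625, 39.59797668457031), 45.0)) [0.4845 0.2505 0.008 ]
(((367.0, 257.5), 6.946321964263916), ((367.0, 258.0), (12.0, 12.0), 90.0)) [0.4844 0.2508 0.008 ]
(array([0.4845, 0.2507, 0.0083]), [np.float64(0.00012967353270690847), np.float64(0.00012967353270688998)]) tool [0.4822 0.3174 0.3037]
(211, 153, 22, 21)
[ 0.5221 -0.2376  0.012 ]
(324, 277, 29, 27)
[ 0.5193 -0.2431  0.012 ]
```

View pics/d1.png

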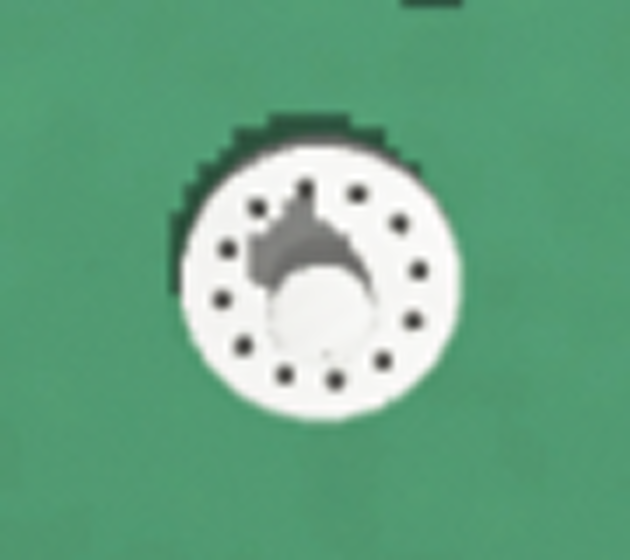

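```bash
python3 -m jog '[{"grip":0.3,"xyz":[0,-0.001,0.03],"dr":[0,0,0]},{"grip":0.5,"xyz":[0,-0.001,0.06],"dr":[0,0,0]},{"grip":0.6,"xyz":[0,-0.001,0.085],"dr":[0,0,0]},{"grip":0.6,"xyz":[0,-0.001,0.1],"dr":[0,0,0]},{"grip":0.6,"xyz":[0,-0.001,0.105],"dr":[0,0,0]},{"grip":0.6,"xyz":[0,-0.001,0.109],"dr":[0,0,0]},{"grip":0.6,"xyz":[0,-0.001,0.109],"dr":[0,0,0]},{"grip":0.6,"xyz":[0,-0.001,0.109],"dr":[0,0,0]}]' 30
python3 - <<'E'
from h import *
im,s=shot('side','d2',(130,150,280,260),5); print(s['eef_pos'],s['contact_force'])
E
```

```text
time: 1.92
eef_pos: [0.4855, 0.251, 0.0174]
tcp_rot: [1.0, -0.0, 0.001, -0.0]
contact_force: [0.7, -0.4, 0.2]
opening: 0.399
[0.4855 0.251  0.0174] [ 0.6743 -0.4435  0.2175]
```

View pics/d2.png

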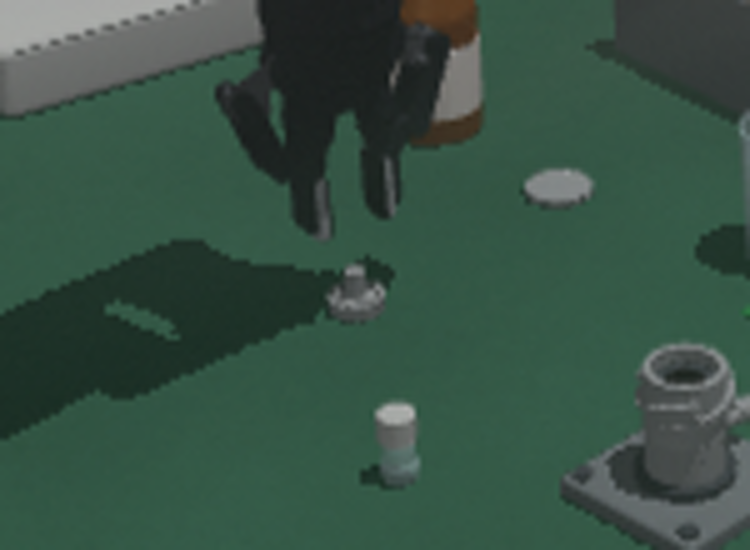

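```bash
python3 - <<'E'
from h import *
D=cam('side')
for z in (.0174,.025,.035,.045): print(z,(proj(D,[.4855,.251,z])-[130,150])*5)
for a in(-.017,.017): print((proj(D,[.4855+a,.251,.0174])-[130,150])*5)
print('knob',(proj(D,[.4845,.2507,.026])-[130,150])*5)
print(ctrl.get_state()['eef_pos'],ctrl.get_state()['opening'])
im,s=shot('wrist','d3')
E
```

```text
0.0174 [353.4024 278.695 ]
0.025 [352.3812 266.9886]
0.035 [351.028  251.4781]
0.045 [349.6642 235.8442]
[327.5479 288.4223]
[378.8743 269.1117]
knob [351.0207 266.2102]
[0.4855 0.2512 0.0176] 0.40090333210884826
```

View pics/d3.png

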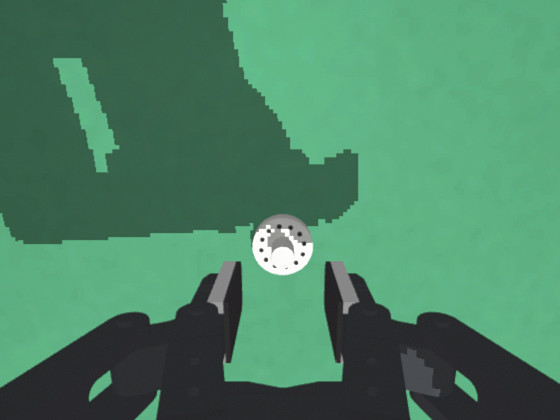

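```bash
python3 - <<'E'
from h import *
im,C=load('d3'); print(C[2],proj(C,[.4845,.2507,.01]),'radius',372*.016/(C[2][2]-.01))
for z in(.0,.02,.04):print(z,proj(C,[.4855,.251,.0174+z]))
im,s=shot('wrist','d4',(200,180,380,360),4); print(s['time'],s['eef_pos'])
E
```

```text
[0.4841 0.3179 0.1968] [282.3503 245.5855] radius 31.856201233105047
0.0 [284.3356 249.9321]
0.02 [284.6633 265.1567]
0.04 [285.074  284.2401]
2.0167 [0.4855 0.2513 0.0177]
```

View pics/d4.png

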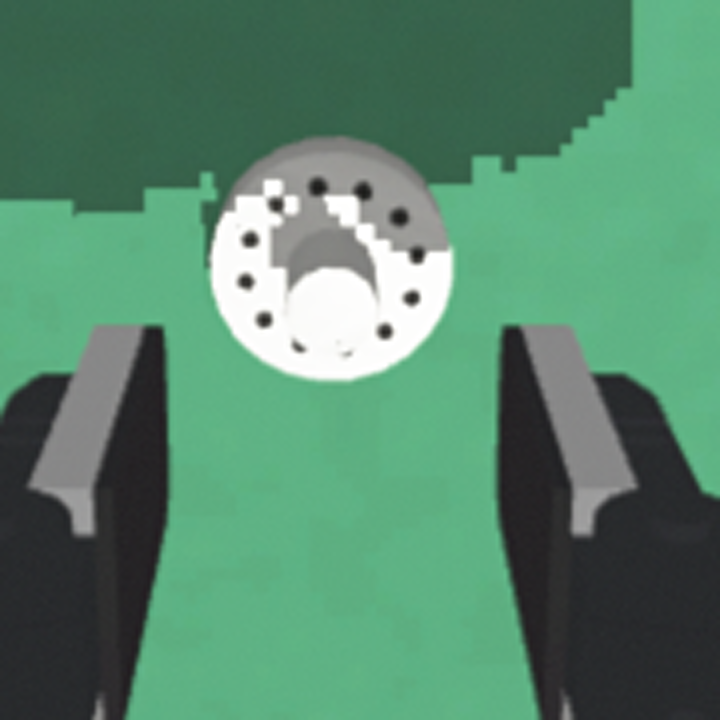

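```bash
python3 -m jog '[{"grip":0.8,"xyz":[0,0,0],"dr":[0,0,0]},{"grip":1,"xyz":[0,0,0],"dr":[0,0,0]},{"grip":1,"xyz":[0,0,0],"dr":[0,0,0]},{"grip":1,"xyz":[0,0,0],"dr":[0,0,0]},{"grip":1,"xyz":[0,0,0],"dr":[0,0,0]},{"grip":1,"xyz":[0,0,0],"dr":[0,0,0]}]' 20
python3 - <<'E'
from h import *
im,s=shot('side','d5',(130,150,280,260),5); print(s['eef_pos'],s['opening'],s['contact_force'])
im,s=shot('wrist','d6',(200,180,380,360),4)
E
```

```text
time: 2.57
eef_pos: [0.4839, 0.2511, 0.016]
tcp_rot: [1.0, 0.0, -0.0, -0.0]
contact_force: [-0.6, -0.1, 0.1]
opening: 0.0
[0.4839 0.2511 0.016 ] 0.00032128544980533614 [-0.5674 -0.1297  0.0739]
```

View pics/d5.png

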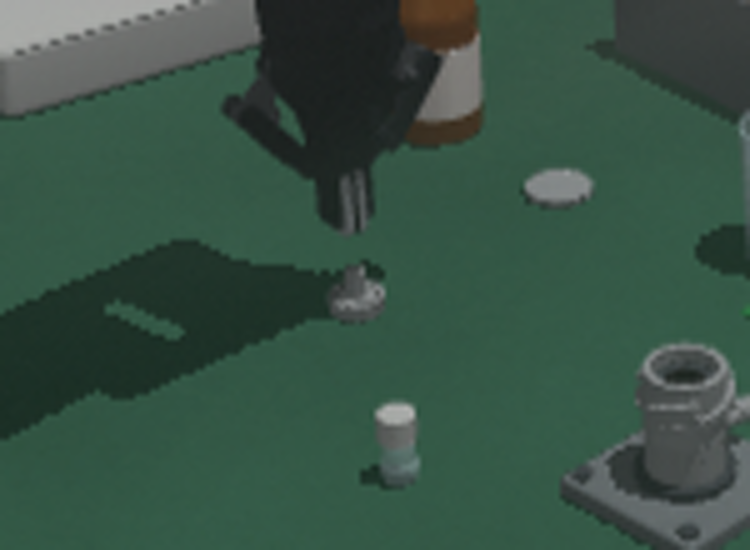

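View pics/d6.png

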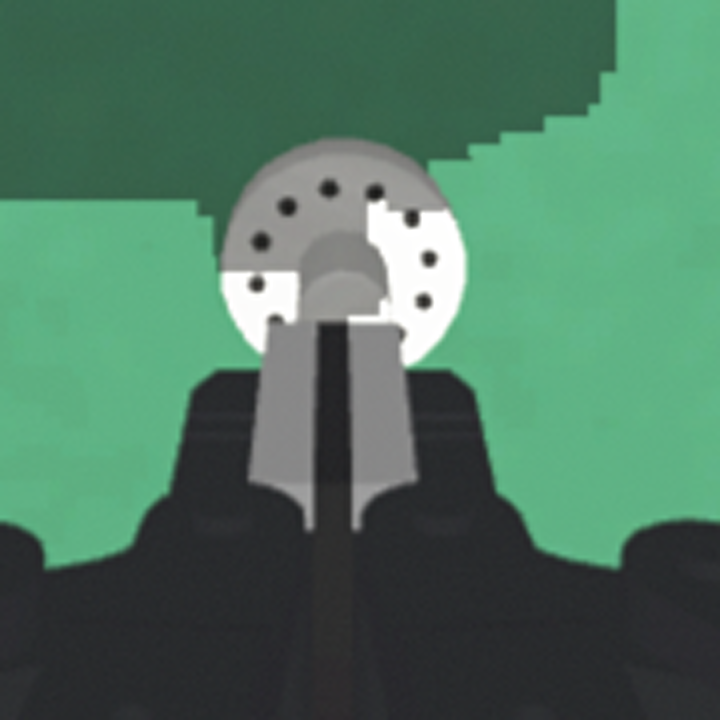

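The fingers closed on air. Both the side view (tips at about y=232 in the crop) and the wrist view show the fingertips ending well above the reported TCP, so I'll measure the real tip position.

```bash
python3 - <<'E'
from h import *
s=ctrl.get_state();C=load('d6')[1];T=Ro.from_quat(s['tcp_rot']).as_matrix()
for z in(0,-.01,-.02,-.025,-.03,-.035,-.04):
    print(z,[proj(C,s['eef_pos']+T@np.array([0,y,z]))[1].round(1) for y in(-.011,0,.011)], ((proj(cam('side'),s['eef_pos']+T@np.array([0,-.011,z]))-[130,150])*5).round(),((proj(cam('side'),s['eef_pos']+T@np.array([0,.011,z]))-[130,150])*5).round())
E
```

```text
0 [np.float64(229.2), np.float64(249.7), np.float64(269.6)] [341. 274.] [362. 289.]
-0.01 [np.float64(235.4), np.float64(257.0), np.float64(277.8)] [339. 259.] [361. 274.]
-0.02 [np.float64(242.4), np.float64(265.0), np.float64(286.8)] [338. 243.] [359. 258.]
-0.025 [np.float64(246.2), np.float64(269.4), np.float64(291.8)] [337. 236.] [359. 250.]
-0.03 [np.float64(250.2), np.float64(274.0), np.float64(297.0)] [336. 228.] [358. 242.]
-0.035 [np.float64(254.4), np.float64(278.9), np.float64(302.5)] [336. 220.] [357. 235.]
-0.04 [np.float64(259.0), np.float64(284.1), np.float64(308.3)] [335. 212.] [357. 227.]
```

```bash
python3 -m jog '[{"grip":0.6,"xyz":[0.001,0,0],"dr":[0,0,0]},{"grip":0.6,"xyz":[0.001,0,0],"dr":[0,0,0]},{"grip":0.6,"xyz":[0.001,0,0],"dr":[0,0,0]},{"grip":0.6,"xyz":[0.001,0,0.01],"dr":[0,0,0]},{"grip":0.6,"xyz":[0.001,0,0.02],"dr":[0,0,0]},{"grip":0.6,"xyz":[0.001,0,0.028],"dr":[0,0,0]},{"grip":0.6,"xyz":[0.001,0,0.034],"dr":[0,0,0]},{"grip":0.6,"xyz":[0.001,0,0.038],"dr":[0,0,0]},{"grip":0.6,"xyz":[0.001,0,0.038],"dr":[0,0,0]}]' 20
python3 - <<'E'
from h import *
im,s=shot('side','d7',(130,150,280,260),5); print(s['eef_pos'],s['opening'],s['contact_force'])
im,s=shot('wrist','d8',(200,180,380,360),4)
E
```

```text
time: 3.42
eef_pos: [0.4838, 0.2507, -0.0236]
tcp_rot: [1.0, -0.0, -0.001, 0.0]
contact_force: [0.6, 0.2, -0.8]
opening: 0.398
[ 0.4838  0.2507 -0.0236] 0.39781090588978674 [ 0.6215  0.2283 -0.7719]
```

View pics/d7.png

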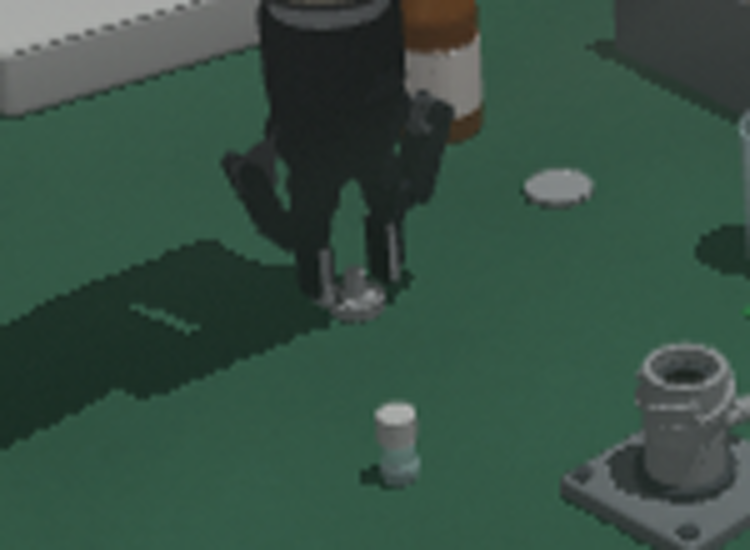

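View pics/d8.png

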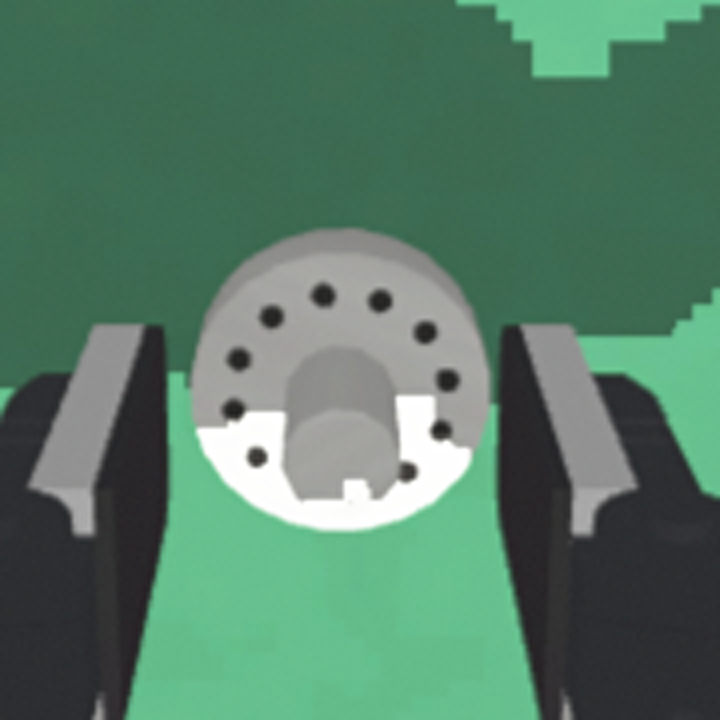

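```bash
python3 -m jog '[{"grip":0.7,"xyz":[0.0005,0,0],"dr":[0,0,0]},{"grip":0.8,"xyz":[0.0005,0,0],"dr":[0,0,0]},{"grip":0.9,"xyz":[0.0005,0,0],"dr":[0,0,0]},{"grip":1,"xyz":[0.0005,0,0],"dr":[0,0,0]},{"grip":1,"xyz":[0.0005,0,0],"dr":[0,0,0]},{"grip":1,"xyz":[0.0005,0,0],"dr":[0,0,0]}]' 30
python3 -m jog '[{"grip":1,"xyz":[0,0,-0.002],"dr":[0,0,0]},{"grip":1,"xyz":[0,0,-0.01],"dr":[0,0,0]},{"grip":1,"xyz":[0,0,-0.03],"dr":[0,0,0]},{"grip":1,"xyz":[0,0,-0.06],"dr":[0,0,0]},{"grip":1,"xyz":[0,0,-0.08],"dr":[0,0,0]},{"grip":1,"xyz":[0,0,-0.08],"dr":[0,0,0]}]' 30
python3 - <<'E'
from h import *
im,s=shot('side','e1',(130,110,280,220),5); print(s['eef_pos'],s['opening'],s['contact_force'])
im,s=shot('wrist','e2',(200,180,380,360),4)
E
```

```text
time: 4.02
eef_pos: [0.486, 0.2512, -0.0214]
tcp_rot: [1.0, 0.0, 0.001, -0.0]
contact_force: [0.2, -0.1, 1.5]
opening: 0.12
time: 4.52
eef_pos: [0.4891, 0.2522, 0.0635]
tcp_rot: [1.0, 0.0, 0.005, -0.001]
contact_force: [0.5, 0.2, -0.6]
opening: 0.12
[0.4891 0.2522 0.0635] 0.12025743784342426 [ 0.5226  0.1626 -0.5946]
```

View pics/e1.png

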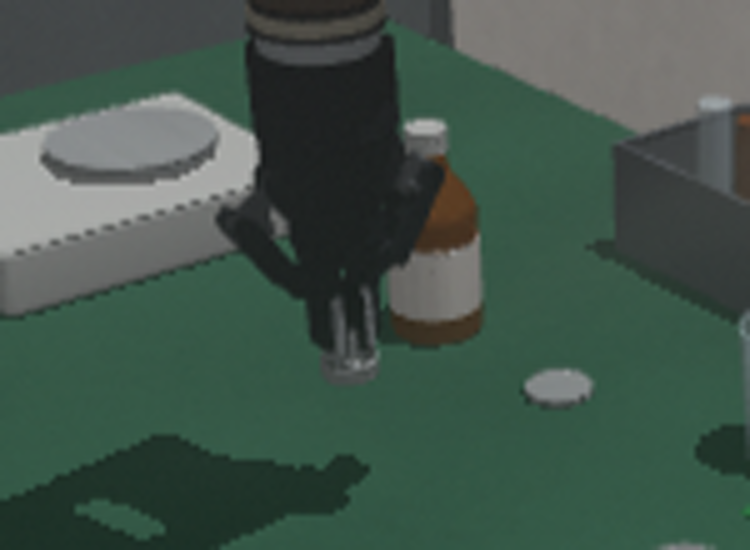

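View pics/e2.png

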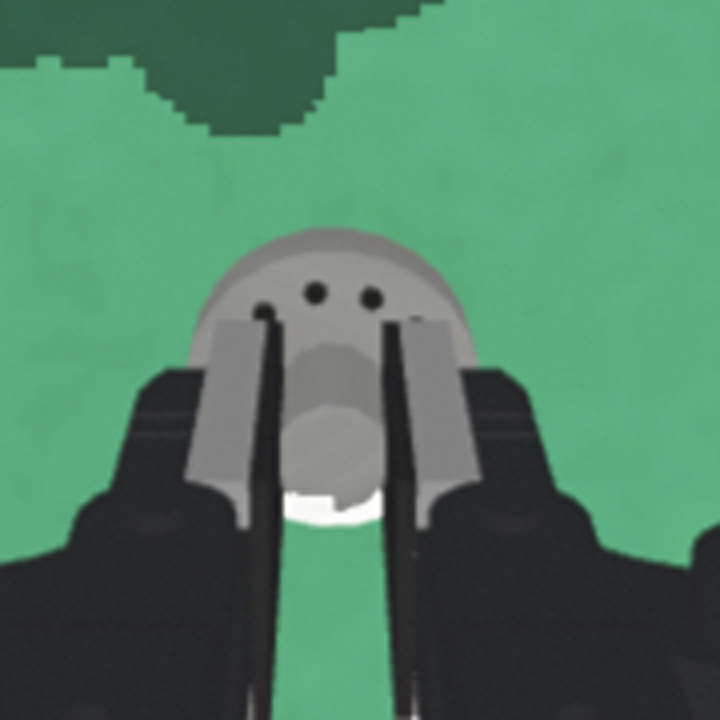

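The disk is gripped by its knob and hangs level. Next I'll move past the holder, high up, to view the mouth.

```bash
python3 -m jog '[{"grip":1,"xyz":[0.0,0.01,-0.02],"dr":[0,0,0]},{"grip":1,"xyz":[0.004,0.03,-0.04],"dr":[0,0,0]},{"grip":1,"xyz":[0.008,0.06,-0.06],"dr":[0,0,0]},{"grip":1,"xyz":[0.012,0.09,-0.07],"dr":[0,0,0]},{"grip":1,"xyz":[0.016,0.125,-0.07],"dr":[0,0,0]},{"grip":1,"xyz":[0.018,0.16,-0.07],"dr":[0,0,0]},{"grip":1,"xyz":[0.02,0.195,-0.07],"dr":[0,0,0]},{"grip":1,"xyz":[0.022,0.23,-0.07],"dr":[0,0,0]},{"grip":1,"xyz":[0.024,0.26,-0.07],"dr":[0,0,0]},{"grip":1,"xyz":[0.026,0.29,-0.07],"dr":[0,0,0]},{"grip":1,"xyz":[0.028,0.305,-0.07],"dr":[0,0,0]},{"grip":1,"xyz":[0.028,0.311,-0.07],"dr":[0,0,0]}]'
python3 -m jog '[{"grip":1,"xyz":[0,0,0],"dr":[0,0,0]},{"grip":1,"xyz":[0,0,0],"dr":[0,0,0]},{"grip":1,"xyz":[0,0,0],"dr":[0,0,0]},{"grip":1,"xyz":[0,0,0],"dr":[0,0,0]}]'
python3 - <<'E'
from h import *
im,s=shot('wrist','f1');print(s['eef_pos'],s['tcp_rot'])
im,s=shot('wrist','f2');print(s['eef_pos'])
E
```

```text
time: 5.62
eef_pos: [0.5123, -0.0619, 0.1259]
tcp_rot: [1.0, -0.002, -0.002, -0.0]
contact_force: [-0.2, 0.3, 0.2]
opening: 0.115
time: 5.95
eef_pos: [0.5132, -0.0587, 0.1276]
tcp_rot: [1.0, 0.001, -0.0, -0.0]
contact_force: [-0.2, 0.3, -0.1]
opening: 0.118
[ 0.5132 -0.0587  0.1276] [ 1.      0.0009 -0.0004 -0.0003]
[ 0.5133 -0.0588  0.1278]
```

View pics/f1.png

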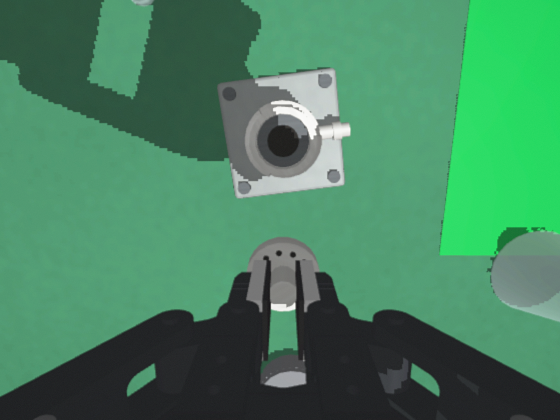

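The holder is fully visible: mouth near (283,138), the foot turned slightly. Zooming in.

```bash
python3 - <<'E'
from h import *
im,C=load('f1')
v=cv2.resize(im[60:200,210:360],None,fx=5,fy=4.2857,interpolation=cv2.INTER_CUBIC)
v=np.clip(v.astype(float)*1.0,0,255).astype(np.uint8)
v=cv2.resize(im[60:200,210:360],(642,600),interpolation=cv2.INTER_CUBIC)
cv2.imwrite('pics/f1z.png',v)
E
```

```text
(no output)
```

View pics/f1z.png

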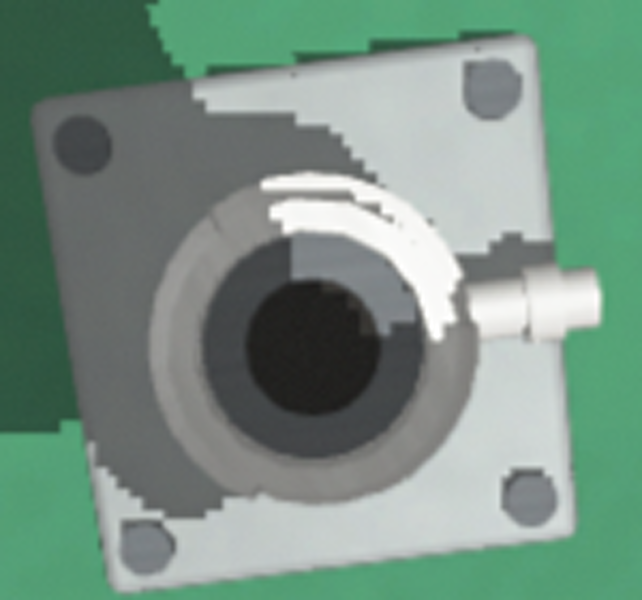

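```bash
python3 - <<'E'
from h import *
im,C=load('f1')
p=(283.4,140.8);print(plane(C,p,.075))
# ellipse of recess: threshold
S,D=cam('scene'),cam('side')
# crops for mouth center in scene/side
a=np.load('pics/s1.npy')[175:215,263:303];b=cv2.imread('pics/side0.png')[212:252,247:287]
cv2.imwrite('pics/m.png',np.hstack([cv2.resize(a,(400,400),interpolation=cv2.INTER_CUBIC),cv2.resize(b,(400,400),interpolation=cv2.INTER_CUBIC)]))
for X in (plane(C,p,.075),): print(proj(S,X)-[263,175],proj(D,X)-[247,212])
w0=cv2.imread('pics/wrist0.png')[160:250,50:180];cv2.imwrite('pics/m2.png',cv2.resize(w0,(780,540),interpolation=cv2.INTER_CUBIC))
E
```

```text
[ 0.5126 -0.0074  0.075 ]
[19.8288 16.4981] [19.4922 10.4654]
```

View pics/m.png

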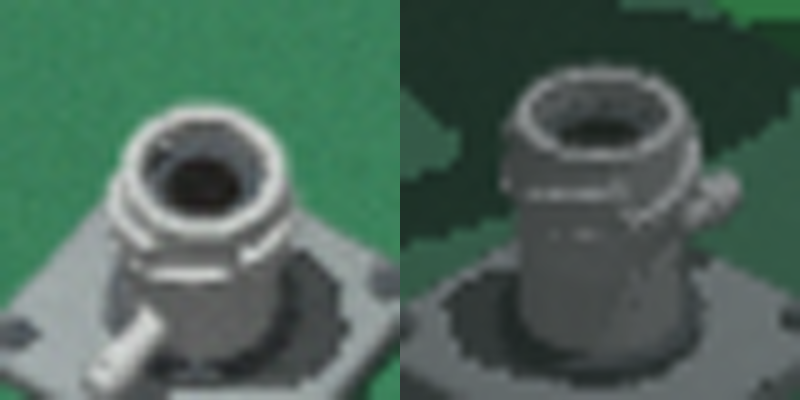

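View pics/m2.png

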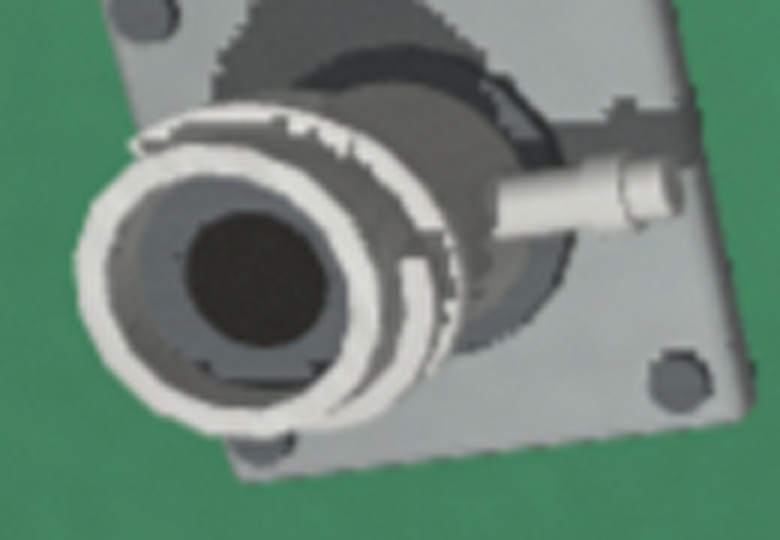

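The rim centre is at about (20.3,16.7) in the scene crop and (20.3,11.2) in the side crop. In wrist view 0 it is at about (88.3,208). Triangulating:

```bash
python3 - <<'E'
from h import *
im,C=load('f1');p=(283.4,140.8)
s0={'eef_pos':np.array([.6743,.0002,.1936]),'tcp_rot':np.array([1,0,-.0012,-.0002])};W=cam('wrist',s0)
S,D=cam('scene'),cam('side');ps=(283.3,191.7);pd=(267.3,223.2)
print(tri([(C,p),(W,(88.3,208))]));print(plane(W,(88.3,208),.075),plane(S,ps,.075),plane(D,pd,.075))
print(tri([(S,ps),(D,pd)]),tri([(S,ps),(D,pd),(C,p),(W,(88.3,208))]))
# disk in tool: circle from f1 crop
v=cv2.resize(im[225:320,230:340],None,fx=6,fy=6,interpolation=cv2.INTER_CUBIC);cv2.imwrite('pics/f1d.png',v)
s=ctrl.get_state()
for y in(-.002,0,.002): 
  X=s['eef_pos']+np.array([0,y,-.022*-1+0]);
  # disk top at underside+.010; underside = eef+.022
  c=X+[0,0,.010]
  print(y,[ (proj(C,c+[.016*np.cos(a),.016*np.sin(a),0])-[230,225])*6 for a in (0,np.pi/2,np.pi,-np.pi/2)])
E
```

```text
(array([ 0.5126, -0.0075,  0.0748]), [np.float64(0.00011064787855369639), np.float64(0.00011064787855370284)])
[ 0.5127 -0.0076  0.075 ] [ 0.5122 -0.0061  0.075 ] [ 0.5119 -0.0112  0.075 ]
(array([ 0.5126, -0.0079,  0.0733]), [np.float64(0.0016223959563549063), np.float64(0.0016223959563548614)]) (array([ 0.5125, -0.0078,  0.0735]), [np.float64(0.001441914011893373), np.float64(0.00181207980561094), np.float64(0.0003472525187287511), np.float64(0.0004597185629635078)])
-0.002 [array([554.8991, 337.5559]), array([332.5069, 126.3417]), array([108.1766, 336.5434]), array([330.6394, 536.8716])]
0 [array([555.7588, 311.8335]), array([332.6304,  99.1934]), array([107.5507, 310.8151]), array([330.7505, 512.4602])]
0.002 [array([556.6243, 285.9394]), array([332.7548,  71.8589]), array([106.9207, 284.9152]), array([330.8622, 487.8902])]
```

View pics/f1d.png

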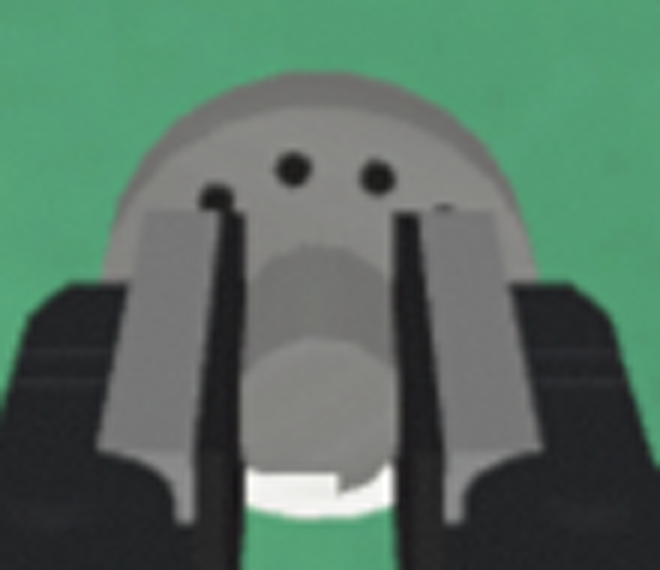

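```bash
python3 -m jog '[{"grip":1,"xyz":[0,-0.01,0],"dr":[0,0,0]},{"grip":1,"xyz":[0,-0.025,0.01],"dr":[0,0,0]},{"grip":1,"xyz":[0,-0.04,0.02],"dr":[0,0,0]},{"grip":1,"xyz":[0,-0.052,0.03],"dr":[0,0,0]},{"grip":1,"xyz":[0,-0.052,0.045],"dr":[0,0,0]},{"grip":1,"xyz":[0,-0.052,0.055],"dr":[0,0,0]},{"grip":1,"xyz":[0,-0.052,0.06],"dr":[0,0,0]},{"grip":1,"xyz":[0,-0.052,0.062],"dr":[0,0,0]},{"grip":1,"xyz":[0,-0.052,0.062],"dr":[0,0,0]},{"grip":1,"xyz":[0,-0.052,0.062],"dr":[0,0,0]}]'
python3 - <<'E'
from h import *
im,s=shot('wrist','g1',(210,180,360,300),5);print(s['eef_pos'],s['contact_force'])
im2,s=shot('side','g2',(230,170,310,250),7);print(s['eef_pos'])
im2,s=shot('scene','g3',(240,150,330,230),7);print(s['eef_pos'])
E
```

```text
time: 6.88
eef_pos: [0.514, -0.0083, 0.0665]
tcp_rot: [1.0, -0.0, 0.0, 0.0]
contact_force: [0.5, -0.5, -0.9]
opening: 0.119
[ 0.514  -0.0083  0.0665] [ 0.4591 -0.482  -0.9076]
[ 0.5142 -0.0083  0.0668]
[ 0.5142 -0.0083  0.0669]
```

View pics/g1.png

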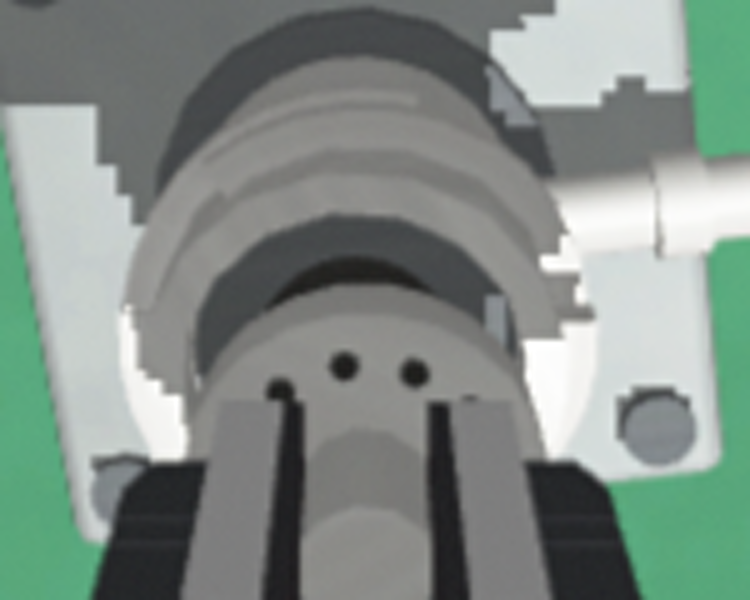

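View pics/g2.png

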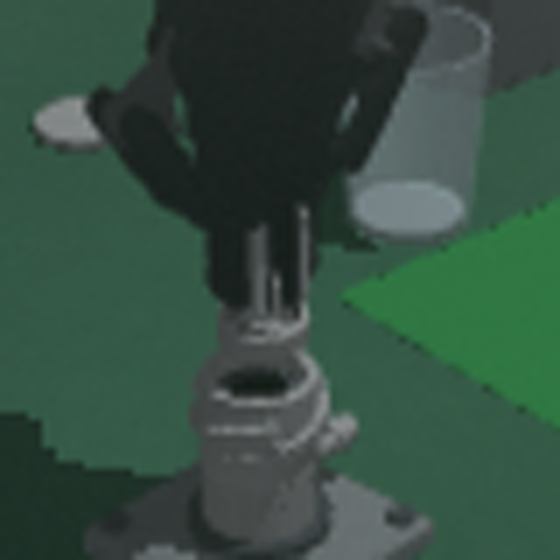

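View pics/g3.png

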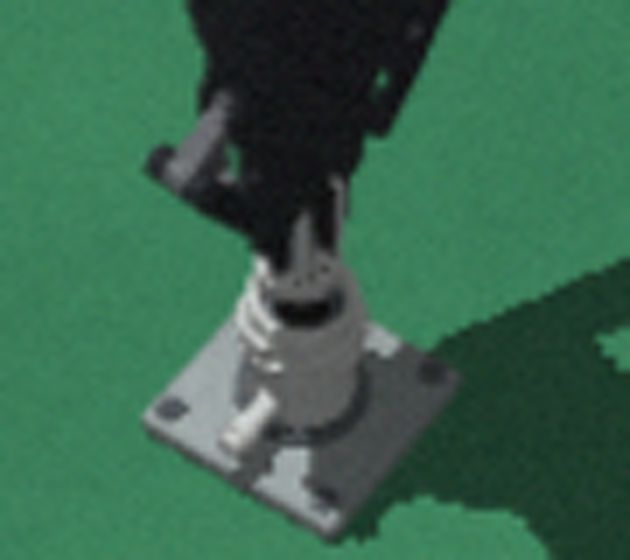

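```bash
python3 - <<'E'
from h import *
im,C=load('g1')
f=lambda X:(proj(C,X)-[210,180])*5
m=np.array([.5126,-.0075,.075])
print('rim far/left/right',f(m+[0,.017,0]),f(m+[-.017,0,0]),f(m+[.017,0,0]))
e=np.array([.5142,-.0083,.0668])
d=e+[-.0009,-.0005,.022+.010];print('disk top far, L,R',f(d+[0,.016,0]),f(d-[.016,0,0]),f(d+[.016,0,0]))
E
```

```text
rim far/left/right [358.0597 204.8151] [184.5137 371.7576] [531.7849 371.6091]
disk top far, L,R [366.0707 310.1776] [179.3865 486.7627] [552.5166 486.5674]
```

```bash
python3 -m jog '[{"grip":1,"xyz":[-0.001,0,0.004],"dr":[0,0,0]},{"grip":1,"xyz":[-0.001,0,0.008],"dr":[0,0,0]},{"grip":1,"xyz":[-0.001,0,0.011],"dr":[0,0,0]},{"grip":1,"xyz":[-0.001,0,0.013],"dr":[0,0,0]},{"grip":1,"xyz":[-0.001,0,0.014],"dr":[0,0,0]},{"grip":1,"xyz":[-0.001,0,0.014],"dr":[0,0,0]}]'
python3 -m jog '[{"grip":1,"xyz":[0,0,0.001],"dr":[0,0,0]},{"grip":1,"xyz":[0,0,0.002],"dr":[0,0,0]},{"grip":1,"xyz":[0,0,0.002],"dr":[0,0,0]}]'
python3 - <<'E'
from h import *
im,s=shot('wrist','g4',(210,180,360,300),5);print(s['eef_pos'],s['contact_force'],s['wrist_torque'])
E
```

```text
time: 7.53
eef_pos: [0.5122, -0.0079, 0.0516]
tcp_rot: [1.0, -0.0, -0.0, -0.0]
contact_force: [-0.5, 0.6, -1.1]
opening: 0.121
time: 7.78
eef_pos: [0.5125, -0.0079, 0.0499]
tcp_rot: [1.0, 0.0, -0.0, -0.0]
contact_force: [0.1, 0.1, -0.4]
opening: 0.118
[ 0.5125 -0.0079  0.0499] [ 0.1084  0.1242 -0.408 ] [-0.0033  0.0355 -0.002 ]
```

View pics/g4.png

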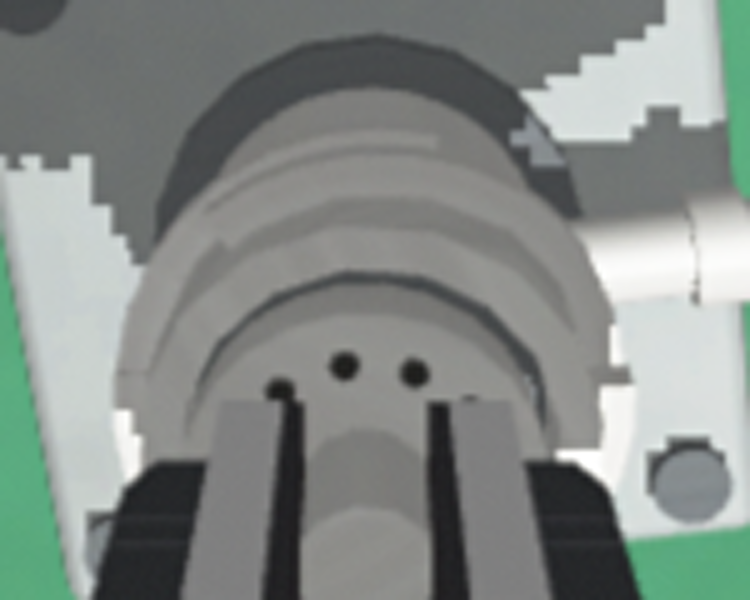

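The disk sits centred inside the mouth rim (gap arc around (365,275)) with no contact force. Lowering the rest of the way.

```bash
python3 -m jog '[{"grip":1,"xyz":[0,0,0.001],"dr":[0,0,0]},{"grip":1,"xyz":[0,0,0.002],"dr":[0,0,0]},{"grip":1,"xyz":[0,0,0.003],"dr":[0,0,0]},{"grip":1,"xyz":[0,0,0.003],"dr":[0,0,0]}]'
python3 -m jog '[{"grip":1,"xyz":[0,0,0.001],"dr":[0,0,0]},{"grip":1,"xyz":[0,0,0.001],"dr":[0,0,0]},{"grip":1,"xyz":[0,0,0.001],"dr":[0,0,0]}]'
python3 -m jog '[{"grip":1,"xyz":[0,0,0.001],"dr":[0,0,0]},{"grip":1,"xyz":[0,0,0.001],"dr":[0,0,0]},{"grip":1,"xyz":[0,0,0.001],"dr":[0,0,0]}]'
```

```text
time: 8.17
eef_pos: [0.5125, -0.0079, 0.0469]
tcp_rot: [1.0, -0.0, 0.0, -0.0]
contact_force: [0.0, -0.7, -0.4]
opening: 0.119
time: 8.42
eef_pos: [0.5125, -0.008, 0.046]
tcp_rot: [1.0, 0.0, 0.0, 0.0]
contact_force: [0.6, -0.2, -1.5]
opening: 0.121
time: 8.67
eef_pos: [0.5127, -0.008, 0.0454]
tcp_rot: [1.0, 0.0, 0.0, 0.0]
contact_force: [-1.4, -0.5, 2.1]
opening: 0.119
```

```bash
python3 -m jog '[{"grip":1,"xyz":[0,0,0.0005],"dr":[0,0,0]},{"grip":1,"xyz":[0,0,0.0005],"dr":[0,0,0]},{"grip":1,"xyz":[0,0,0.0005],"dr":[0,0,0]}]'
python3 -c "
from h import *
im,s=shot('wrist','g5',(210,180,360,300),5);print(s['eef_pos'],s['contact_force'],s['wrist_torque'])"
```

```text
time: 8.92
eef_pos: [0.5126, -0.008, 0.0452]
tcp_rot: [1.0, 0.0, -0.0, 0.0]
contact_force: [-2.8, 0.9, 5.4]
opening: 0.111
[ 0.5126 -0.008   0.0452] [-2.7978  0.9076  5.371 ] [ 0.0734  0.3448 -0.0682]
```

View pics/g5.png

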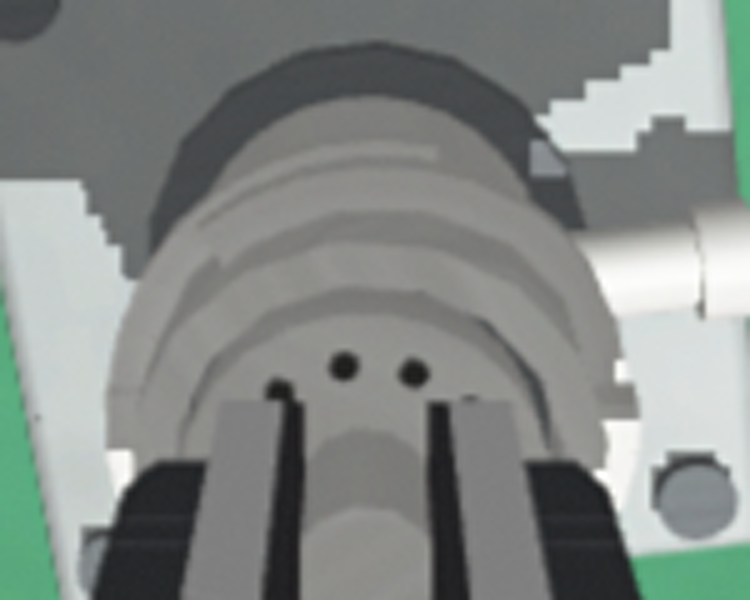

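```bash
python3 -m jog '[{"grip":0.9,"xyz":[0.0005,0,0],"dr":[0,0,0]},{"grip":0.8,"xyz":[0.0005,0,0],"dr":[0,0,0]},{"grip":0.6,"xyz":[0.0005,0,0],"dr":[0,0,0]},{"grip":0.6,"xyz":[0.0005,0,0],"dr":[0,0,0]},{"grip":0.6,"xyz":[0.0005,0,-0.01],"dr":[0,0,0]},{"grip":0.6,"xyz":[0.0005,0,-0.025],"dr":[0,0,0]},{"grip":0.6,"xyz":[0.0005,0,-0.05],"dr":[0,0,0]},{"grip":0.6,"xyz":[0.0005,0.01,-0.08],"dr":[0,0,0]},{"grip":0.6,"xyz":[0.0005,0.03,-0.085],"dr":[0,0,0]},{"grip":0.6,"xyz":[0.0005,0.05,-0.085],"dr":[0,0,0]},{"grip":0.6,"xyz":[0.0005,0.06,-0.085],"dr":[0,0,0]},{"grip":0.6,"xyz":[0.0005,0.06,-0.085],"dr":[0,0,0]}]'
python3 -m jog '[{"grip":0.4,"xyz":[0,0,0],"dr":[0,0,0]},{"grip":0,"xyz":[0,0,0],"dr":[0,0,0]},{"grip":0,"xyz":[0,0,0],"dr":[0,0,0]}]'
python3 -c "
from h import *
im,s=shot('wrist','i1',(200,70,360,200),4.6);print(s['eef_pos'],s['contact_force'],s['wrist_torque'])
shot('side','i2',(230,190,310,260),7);shot('scene','i3',(250,160,330,230),7)"
```

```text
time: 9.97
eef_pos: [0.5131, -0.0695, 0.13]
tcp_rot: [1.0, -0.001, 0.0, 0.0]
contact_force: [0.7, 0.7, 0.3]
opening: 0.398
time: 10.22
eef_pos: [0.5125, -0.0671, 0.1289]
tcp_rot: [1.0, 0.0, -0.001, -0.0]
contact_force: [0.0, -0.1, -0.0]
opening: 0.808
[ 0.5125 -0.0671  0.1289] [ 0.0405 -0.0788 -0.0367] [-0.0056 -0.0124  0.025 ]
```

View pics/i1.png

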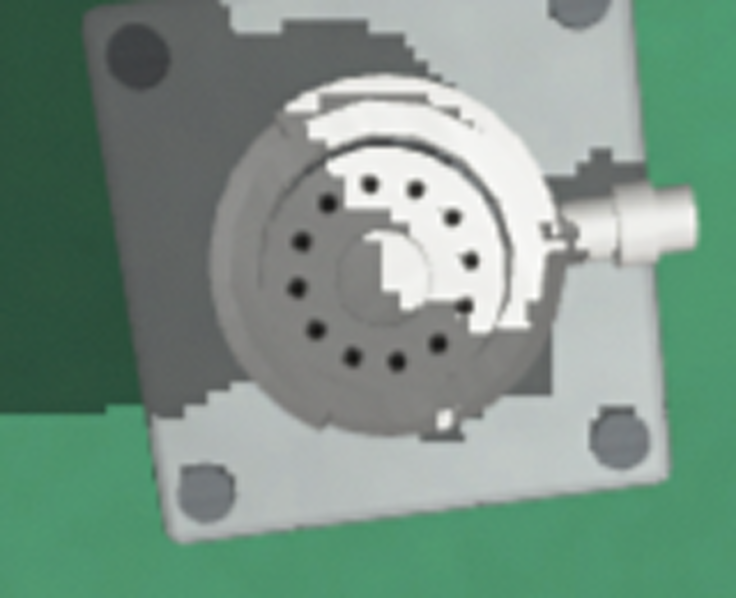

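View pics/i2.png

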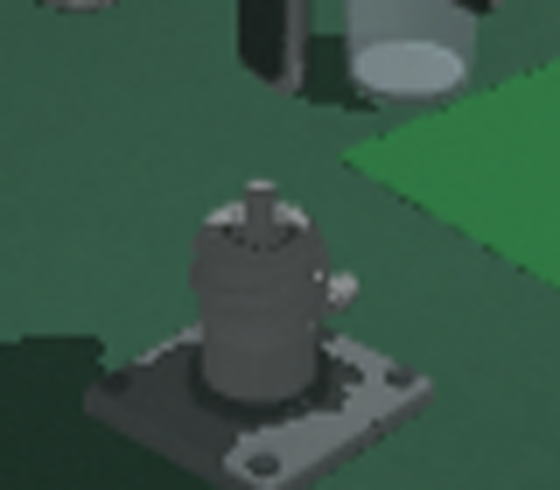

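View pics/i3.png

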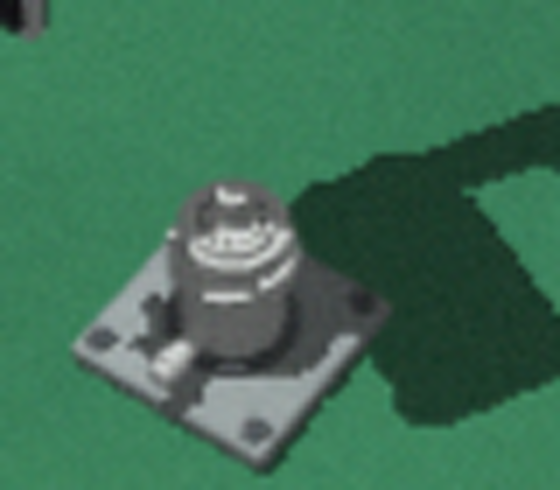

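The disk is in the mouth, level by eye. The knob is at (283.7,130.2) in the wrist view and (267.1,216.6) in the side view. I'll check its height, then move to the ring.

```bash
python3 - <<'E'
from h import *
im,C=load('i1');D=cam('side')
print(tri([(C,(283.7,130.2)),(D,(267.1,216.6))]))
print(proj(D,[.5126,-.0085,.093]))
v=cv2.resize(im,None,fx=1.4,fy=1.4);cv2.imwrite('pics/i1f.png',v)
E
```

```text
(array([ 0.5125, -0.0091,  0.0924]), [np.float64(0.0004693680084987247), np.float64(0.000469368008498783)])
[266.7719 216.2908]
```

```bash
python3 -m jog '[{"grip":0,"xyz":[0,0.03,0],"dr":[0,0,0]},{"grip":0,"xyz":[0,0.06,0],"dr":[0,0,0]},{"grip":0,"xyz":[0.002,0.09,0],"dr":[0,0,0]},{"grip":0,"xyz":[0.004,0.12,0],"dr":[0,0,0]},{"grip":0,"xyz":[0.006,0.145,0],"dr":[0,0,0]},{"grip":0,"xyz":[0.008,0.165,0],"dr":[0,0,0]},{"grip":0,"xyz":[0.008,0.173,0],"dr":[0,0,0]},{"grip":0,"xyz":[0.008,0.173,0],"dr":[0,0,0]},{"grip":0,"xyz":[0.008,0.173,0],"dr":[0,0,0]},{"grip":0,"xyz":[0.008,0.173,0],"dr":[0,0,0]}]'
python3 -c "
from h import *
im,s=shot('wrist','j1');print(s['eef_pos'],s['qpos'])
"
```

```text
time: 11.2
eef_pos: [0.5208, -0.2395, 0.1292]
tcp_rot: [1.0, 0.001, -0.0, -0.0]
contact_force: [-0.0, -0.1, -0.1]
opening: 1.0
[ 0.5208 -0.2395  0.1292] [-0.6082  0.1282  1.8873  0.0004  1.1272 -0.6095]
```

View pics/j1.png

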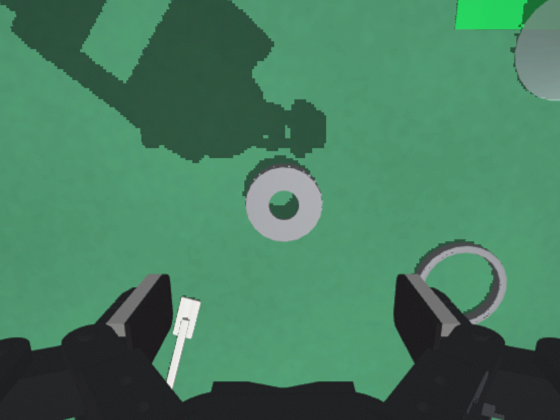

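The knob top is at 0.0924 m (expected 0.093), so the disk is home. The ring is at (284,204). The spatula tip is at (190,300), so I'll check finger clearances with the jaws turned 60° CCW.

```bash
python3 - <<'E'
from h import *
im,C=load('j1')
h=cv2.cvtColor(im,cv2.COLOR_BGR2HSV);m=((h[...,1]<50)&(h[...,2]>80)).astype(np.uint8);M=np.zeros_like(m);M[155:250,235:335]=m[155:250,235:335]
cs=max(cv2.findContours(M,0,1)[0],key=cv2.contourArea);o=cv2.minEnclosingCircle(cs);print(o)
g=(((h[...,1]>60)).astype(np.uint8));G=np.zeros_like(g);G[190:220,268:300]=g[190:220,268:300]
ch=max(cv2.findContours(G,0,1)[0],key=cv2.contourArea);q=cv2.minEnclosingCircle(ch);print(q)
print('hole',plane(C,q[0],.024),'outer',plane(C,o[0],.022))
S,D=cam('scene'),cam('side')
s1=np.load('pics/s1.npy');hs=cv2.cvtColor(s1,cv2.COLOR_BGR2HSV)
c=s1[145:185,200:245];d=cv2.imread('pics/side0.png')[268:308,318:363]
cv2.imwrite('pics/r.png',np.hstack([cv2.resize(c,(405,360),interpolation=cv2.INTER_CUBIC),cv2.resize(d,(405,360),interpolation=cv2.INTER_CUBIC)]))
for u in((180,298),(199,300),(178,335),(193,337)):print('spat',plane(C,u,.006))
print('spacer',plane(C,(463,285),.01))
E
```

```text
((283.38543701171875, 202.72291564941406), 38.675018310546875)
((283.3783874511719, 203.67567443847656), 14.625308990478516)
hole [ 0.5205 -0.2402  0.024 ] outer [ 0.5205 -0.2399  0.022 ]
spat [ 0.428  -0.3315  0.006 ]
spat [ 0.4449 -0.3335  0.006 ]
spat [ 0.4235 -0.3692  0.006 ]
spat [ 0.4372 -0.3713  0.006 ]
spacer [ 0.678  -0.3164  0.01  ]
```

View pics/r.png

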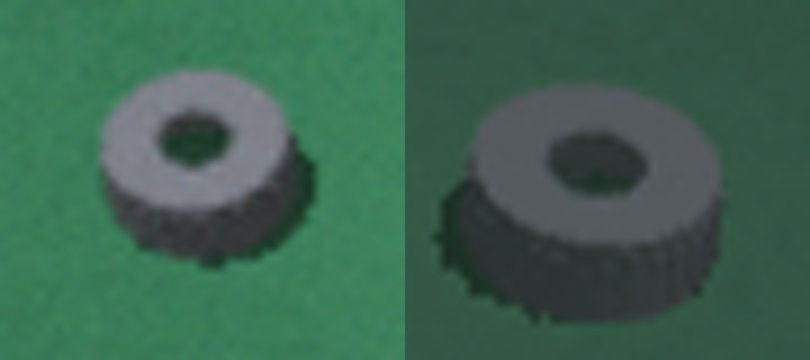

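```bash
python3 -c "
from h import *
print(tri([(cam('scene'),(221.6,160.3)),(cam('side'),(339.4,286.1))]),tri([(cam('scene'),(221.6,160.3)),(load('j1')[1],(283.4,203.5))]))"
python3 -m jog '[{"grip":0,"xyz":[0,0,0.01],"dr":[0,0,-0.12]},{"grip":0,"xyz":[0,0,0.02],"dr":[0,0,-0.24]},{"grip":0,"xyz":[0,0,0.03],"dr":[0,0,-0.36]},{"grip":0,"xyz":[0,0,0.045],"dr":[0,0,-0.48]},{"grip":0,"xyz":[0,0,0.06],"dr":[0,0,-0.6]},{"grip":0,"xyz":[0,0,0.07],"dr":[0,0,-0.72]},{"grip":0,"xyz":[0,0,0.08],"dr":[0,0,-0.84]},{"grip":0,"xyz":[0,0,0.09],"dr":[0,0,-0.96]},{"grip":0,"xyz":[0,0,0.095],"dr":[0,0,-1.05]},{"grip":0,"xyz":[0,0,0.098],"dr":[0,0,-1.05]},{"grip":0,"xyz":[0,0,0.098],"dr":[0,0,-1.05]},{"grip":0,"xyz":[0,0,0.098],"dr":[0,0,-1.05]}]'
python3 -c "
from h import *
im,s=shot('wrist','j2');print(s['eef_pos'],s['qpos'],s['tcp_rot'])
im,s=shot('side','j3',(270,200,410,320),5)
C=load('j2')[1];print(proj(C,[.5205,-.24,.024]))
T=Ro.from_quat(s['tcp_rot']).as_matrix();print('ring top in tool',T.T@(np.array([.5205,-.24,.024])-s['eef_pos']))
"
```

```text
(array([ 0.5208, -0.2413,  0.0222]), [np.float64(0.0014353424291421075), np.float64(0.0014353424291420316)]) (array([ 0.5202, -0.2402,  0.0225]), [np.float64(0.0003435822826844221), np.float64(0.00034358228268432624)])
time: 12.25
eef_pos: [0.5212, -0.2404, 0.0318]
tcp_rot: [0.866, 0.501, 0.0, 0.0]
contact_force: [0.2, -0.7, -0.3]
opening: 1.002
[ 0.5212 -0.2404  0.0318] [-0.6089  0.2568  1.9383  0.0001  0.9463 -1.6578] [0.8656 0.5007 0.0001 0.0001]
[283.7835 244.7797]
ring top in tool [ 0.0001 -0.0011  0.0081]
```

View pics/j2.png

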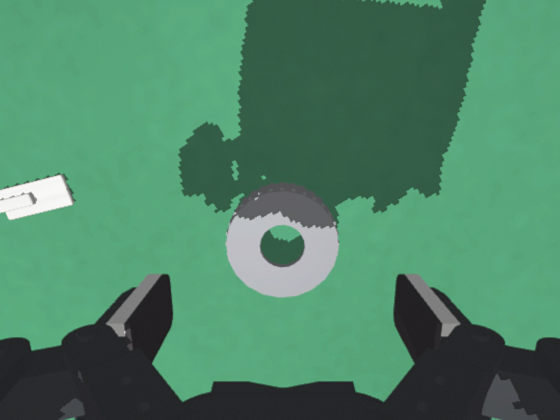

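View pics/j3.png

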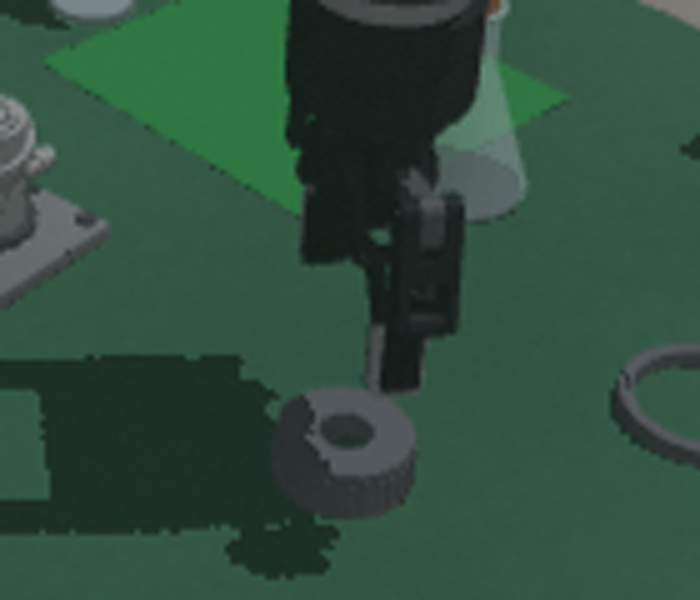

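```bash
python3 -m jog '[{"grip":0,"xyz":[0,-0.001,0.015],"dr":[0,0,0]},{"grip":0,"xyz":[0,-0.001,0.03],"dr":[0,0,0]},{"grip":0,"xyz":[0,-0.001,0.045],"dr":[0,0,0]},{"grip":0,"xyz":[0,-0.001,0.055],"dr":[0,0,0]},{"grip":0,"xyz":[0,-0.001,0.062],"dr":[0,0,0]},{"grip":0,"xyz":[0,-0.001,0.066],"dr":[0,0,0]},{"grip":0,"xyz":[0,-0.001,0.066],"dr":[0,0,0]},{"grip":0,"xyz":[0,-0.001,0.066],"dr":[0,0,0]}]'
python3 -c "
from h import *
im,s=shot('wrist','k1');print(s['eef_pos'],s['contact_force'])
im,s=shot('side','k2',(270,200,410,320),5)
"
```

```text
time: 13.02
eef_pos: [0.5205, -0.2407, -0.0341]
tcp_rot: [0.865, 0.501, 0.0, 0.0]
contact_force: [-0.1, -0.1, 0.2]
opening: 1.0
[ 0.5205 -0.2407 -0.0341] [-0.1292 -0.0969  0.1949]
```

View pics/k1.png

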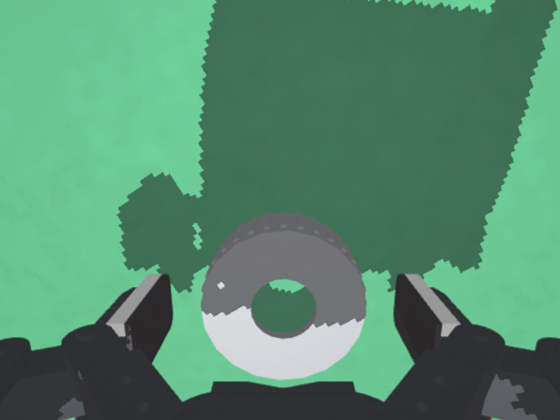

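View pics/k2.png

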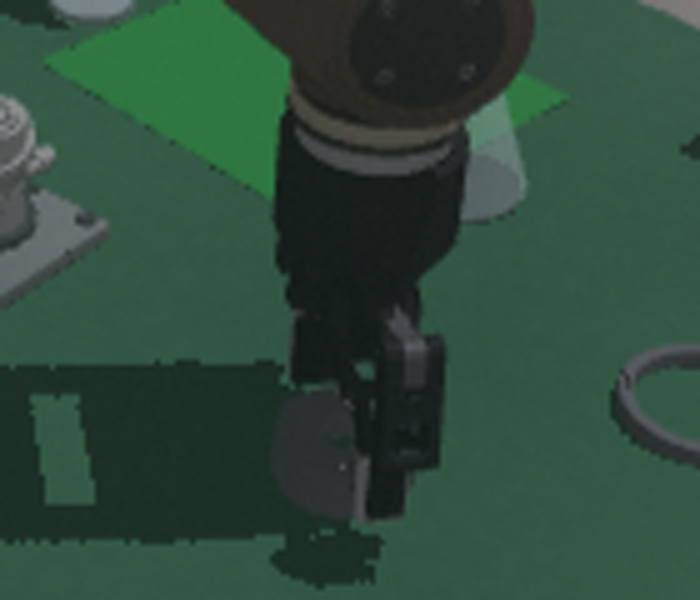

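```bash
python3 -c "
from h import *
s=ctrl.get_state();T=Ro.from_quat(s['tcp_rot']).as_matrix();D=cam('side')
for x in(-.046,.046):
  for y in (-.011,.011):
    for z in (-.05,-.04): 
      X=s['eef_pos']+T@np.array([x,y,z]);print(x,y,z,X,((proj(D,X)-[270,200])*5).round())
"
```

```text
-0.046 -0.011 -0.05 [ 0.4883 -0.2753  0.0164] [350. 515.]
-0.046 -0.011 -0.04 [ 0.4883 -0.2753  0.0064] [348. 533.]
-0.046 0.011 -0.05 [ 0.5074 -0.2863  0.0165] [401. 509.]
-0.046 0.011 -0.04 [ 0.5074 -0.2863  0.0065] [399. 527.]
0.046 -0.011 -0.05 [ 0.5341 -0.1955  0.0164] [287. 377.]
0.046 -0.011 -0.04 [ 0.5341 -0.1955  0.0064] [286. 395.]
0.046 0.011 -0.05 [ 0.5532 -0.2065  0.0165] [334. 372.]
0.046 0.011 -0.04 [ 0.5532 -0.2065  0.0065] [333. 389.]
```

```bash
python3 -m jog '[{"grip":0.1,"xyz":[0,0,0],"dr":[0,0,0]},{"grip":0.2,"xyz":[0,0,0],"dr":[0,0,0]},{"grip":0.3,"xyz":[0,0,0],"dr":[0,0,0]},{"grip":0.4,"xyz":[0,0,0],"dr":[0,0,0]},{"grip":0.5,"xyz":[0,0,0],"dr":[0,0,0]},{"grip":0.5,"xyz":[0,0,0],"dr":[0,0,0]},{"grip":0.5,"xyz":[0,0,0],"dr":[0,0,0]}]' 35
python3 -m jog '[{"grip":0.5,"xyz":[0,0,-0.003],"dr":[0,0,0]},{"grip":0.5,"xyz":[0,0,-0.01],"dr":[0,0,0]},{"grip":0.5,"xyz":[0,0,-0.03],"dr":[0,0,0]},{"grip":0.5,"xyz":[0,0,-0.06],"dr":[0,0,0]},{"grip":0.5,"xyz":[0,0,-0.07],"dr":[0,0,0]},{"grip":0.5,"xyz":[0,0,-0.07],"dr":[0,0,0]},{"grip":0.5,"xyz":[0,0,-0.07],"dr":[0,0,0]}]' 35
python3 -c "
from h import *
im,s=shot('wrist','l1');print(s['eef_pos'],s['contact_force'],s['opening'])
im,s=shot('side','l2',(270,170,410,290),5)
"
```

```text
time: 13.7
eef_pos: [0.5207, -0.2408, -0.0335]
tcp_rot: [0.865, 0.501, 0.0, 0.0]
contact_force: [-0.7, 0.9, 6.0]
opening: 0.695
time: 14.28
eef_pos: [0.5203, -0.2406, 0.0357]
tcp_rot: [0.865, 0.501, 0.0, 0.001]
contact_force: [-0.1, 0.8, -1.7]
opening: 0.693
[ 0.5203 -0.2406  0.0357] [-0.0953  0.761  -1.6789] 0.6927898061443465
```

View pics/l1.png

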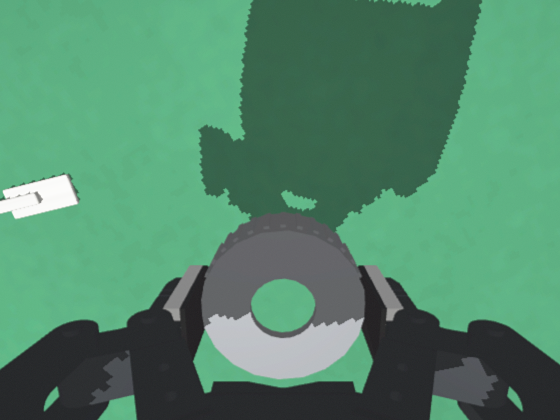

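View pics/l2.png

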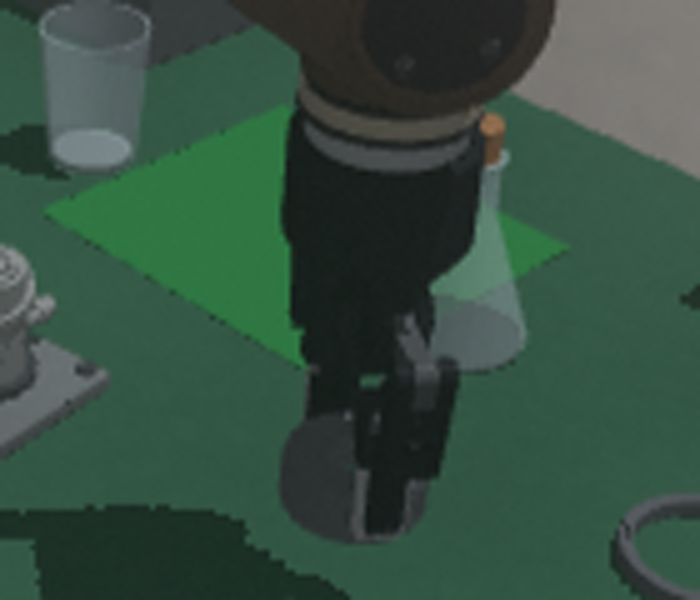

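The ring is held level in the jaws with its hole at (283.5,306). I'll compute its offset in the tool and the transport shift.

```bash
python3 - <<'E'
from h import *
im,C=load('l1');h=cv2.cvtColor(im,cv2.COLOR_BGR2HSV)
g=((h[...,1]>60)).astype(np.uint8);G=np.zeros_like(g);G[270:345,240:325]=g[270:345,240:325]
G=cv2.morphologyEx(G,cv2.MORPH_OPEN,np.ones((3,3)))
ch=max(cv2.findContours(G,0,1)[0],key=cv2.contourArea);print(cv2.boundingRect(ch),cv2.fitEllipse(ch))
s=ctrl.get_state();T=Ro.from_quat(s['tcp_rot']).as_matrix();print(s['eef_pos'],T[:,0],T[:,1])
zt=s['eef_pos'][2]+.0338+.024
# upper edge of hole visible at bottom lip edge; use outer ring circle & bbox
for u in((283.5,306),(283.5,304)):
  X=plane(C,u,zt);print(X,'tool',T.T@(X-s['eef_pos']))
o=[.5205,-.24,.024]
d=np.array([.5124,-.0083,.09])-s['eef_pos'];print('tool shift',T.T@d)
E
```

```text
(251, 279, 65, 53) ((282.71746826171875, 305.01141357421875), (52.37881088256836, 63.05091857910156), 89.67007446289062)
[ 0.5189 -0.2397  0.0338] [0.4977 0.8674 0.0003] [ 0.8674 -0.4976 -0.003 ]
[ 0.5203 -0.241   0.0916] tool [-0.0004  0.0017 -0.0578]
[ 0.5196 -0.2406  0.0916] tool [-0.0004  0.0008 -0.0578]
tool shift [ 0.1975 -0.121  -0.0558]
```

```bash
python3 -m jog '[{"grip":0.5,"xyz":[0.005,-0.003,-0.02],"dr":[0,0,0]},{"grip":0.5,"xyz":[0.02,-0.012,-0.045],"dr":[0,0,0]},{"grip":0.5,"xyz":[0.045,-0.028,-0.06],"dr":[0,0,0]},{"grip":0.5,"xyz":[0.07,-0.043,-0.065],"dr":[0,0,0]},{"grip":0.5,"xyz":[0.095,-0.058,-0.065],"dr":[0,0,0]},{"grip":0.5,"xyz":[0.12,-0.074,-0.065],"dr":[0,0,0]},{"grip":0.5,"xyz":[0.145,-0.09,-0.065],"dr":[0,0,0]},{"grip":0.5,"xyz":[0.17,-0.105,-0.065],"dr":[0,0,0]},{"grip":0.5,"xyz":[0.188,-0.116,-0.065],"dr":[0,0,0]},{"grip":0.5,"xyz":[0.198,-0.122,-0.065],"dr":[0,0,0]},{"grip":0.5,"xyz":[0.198,-0.122,-0.065],"dr":[0,0,0]},{"grip":0.5,"xyz":[0.198,-0.122,-0.065],"dr":[0,0,0]}]'
python3 -m jog '[{"grip":0.5,"xyz":[0,0,0],"dr":[0,0,0]},{"grip":0.5,"xyz":[0,0,0],"dr":[0,0,0]},{"grip":0.5,"xyz":[0,0,0],"dr":[0,0,0]}]'
python3 -c "
from h import *
im,s=shot('wrist','n1');print(s['eef_pos'],s['contact_force'],s['opening'])
C=load('n1')[1];print('knob top',proj(C,[.5124,-.0083,.093]),'mouth',proj(C,[.5124,-.0083,.075]))
im,s=shot('side','n2',(220,150,320,250),6)
im,s=shot('scene','n3',(240,140,330,230),6)
"
```

```text
time: 15.38
eef_pos: [0.5123, -0.0081, 0.0995]
tcp_rot: [0.865, 0.502, -0.001, -0.0]
contact_force: [0.1, -0.3, -0.2]
opening: 0.695
time: 15.63
eef_pos: [0.513, -0.0091, 0.1005]
tcp_rot: [0.866, 0.5, -0.0, 0.0]
contact_force: [0.4, 0.1, -0.3]
opening: 0.69
[ 0.513  -0.0091  0.1005] [ 0.3983  0.0604 -0.2984] 0.6895913771427696
knob top [284.6907 244.7623] mouth [284.5492 234.2222]
```

View pics/n1.png

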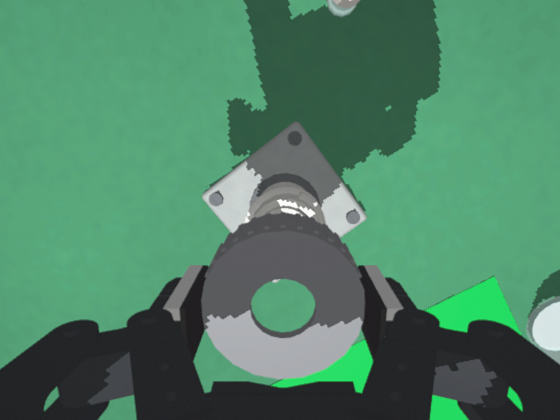

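View pics/n2.png

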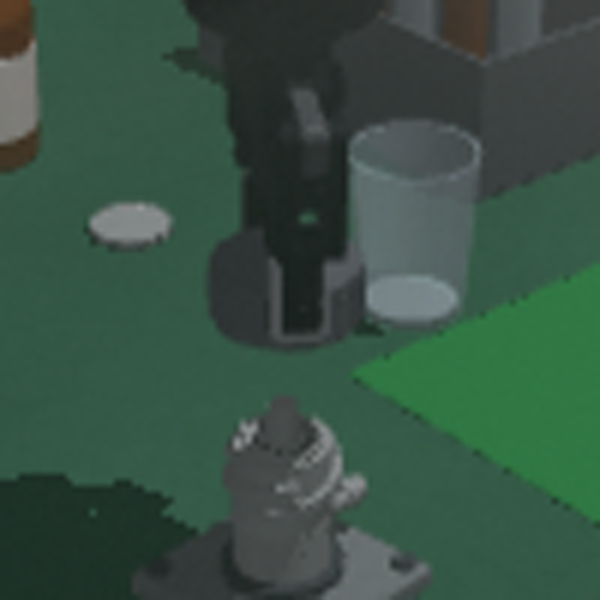

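View pics/n3.png

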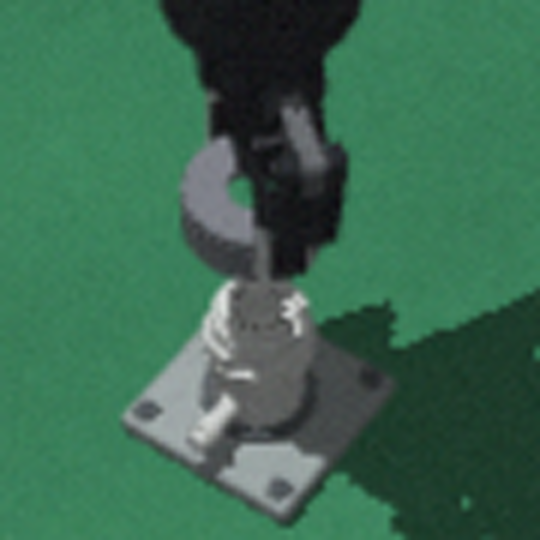

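```bash
python3 -m jog '[{"grip":0.5,"xyz":[0,0,0.015],"dr":[0,0,0]},{"grip":0.5,"xyz":[0,0,0.03],"dr":[0,0,0]},{"grip":0.5,"xyz":[0,0,0.042],"dr":[0,0,0]},{"grip":0.5,"xyz":[0,0,0.049],"dr":[0,0,0]},{"grip":0.5,"xyz":[0,0,0.053],"dr":[0,0,0]},{"grip":0.5,"xyz":[0,0,0.053],"dr":[0,0,0]},{"grip":0.5,"xyz":[0,0,0.053],"dr":[0,0,0]}]'
python3 -c "
from h import *
im,s=shot('wrist','o1',(195,180,375,390),2.8);print(s['eef_pos'],s['contact_force'],s['opening'])
C=load('o1')[1];print('knob top',proj(C,[.5124,-.0083,.093]),'mouth',proj(C,[.5124,-.0083,.075]))
T=Ro.from_quat(s['tcp_rot']).as_matrix();print(T[:,0],T[:,1])
im,s=shot('side','o2',(220,170,320,250),6)
im,s=shot('scene','o3',(240,140,330,230),6)
"
```

```text
time: 16.37
eef_pos: [0.5131, -0.0081, 0.0478]
tcp_rot: [0.865, 0.501, 0.0, 0.0]
contact_force: [-0.8, 0.9, -0.1]
opening: 0.692
[ 0.5131 -0.0081  0.0478] [-0.7914  0.9475 -0.0806] 0.6915485291957428
knob top [282.8313 290.8491] mouth [282.8321 272.1863]
[0.4976 0.8674 0.0001] [ 0.8674 -0.4976  0.0003]
```

View pics/o1.png

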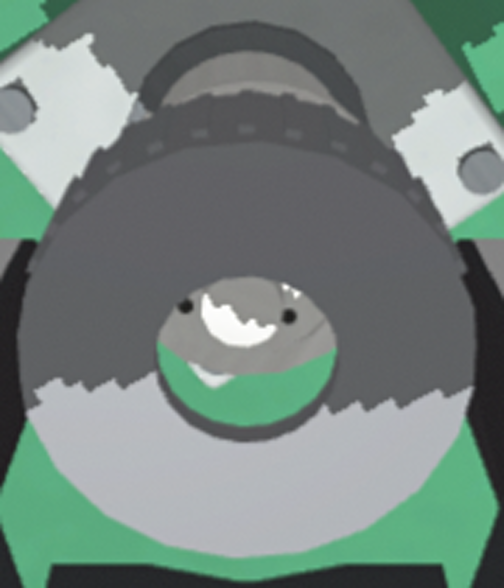

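View pics/o2.png

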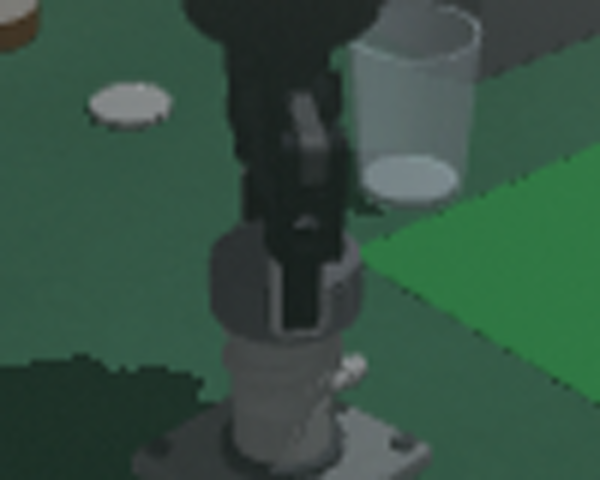

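View pics/o3.png

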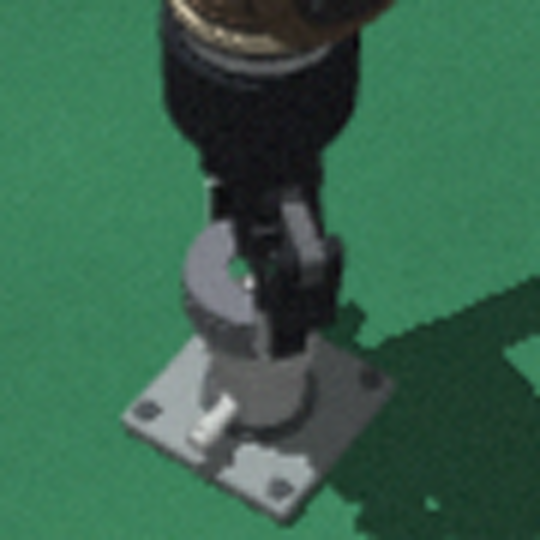

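```bash
python3 - <<'E'
from h import *
im,C=load('o1')
K=[.5124,-.0083]
for n in('scene','side'):
  D=cam(n)
  print(n,'per mm x,y px:',proj(D,[.5134,-.0083,.09])-proj(D,[.5124,-.0083,.09]),proj(D,[.5124,-.0073,.09])-proj(D,[.5124,-.0083,.09]),'axis x at ring z, neck z, base', [proj(D,[.5124,-.0083,z])[0] for z in(.093,.06,.03)])
v=im[180:260,230:340];cv2.imwrite('pics/o1z.png',cv2.resize(v,None,fx=7,fy=7,interpolation=cv2.INTER_CUBIC))
E
```

```text
scene per mm x,y px: [-0.2662  0.2289] [0.2897 0.2118] axis x at ring z, neck z, base [np.float64(282.65403114561934), np.float64(282.5893485780082), np.float64(282.53320945341)]
side per mm x,y px: [ 0.3203 -0.1392] [-0.2656 -0.1664] axis x at ring z, neck z, base [np.float64(266.6545495915726), np.float64(266.68646764334017), np.float64(266.714662469661)]
```

View pics/o1z.png

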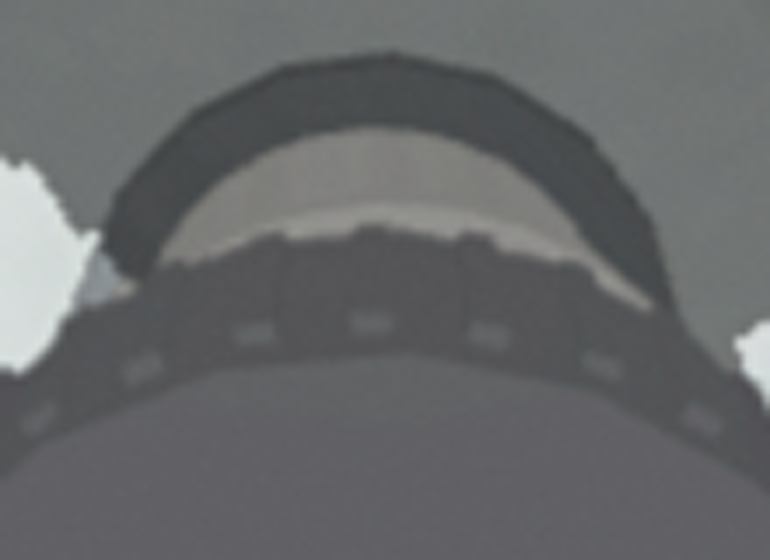

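```bash
python3 - <<'E'
from h import *
im,C=load('o1')
v=im[272:345,245:322].astype(float);v=np.clip((v-60)*1.6,0,255).astype(np.uint8);cv2.imwrite('pics/o1y.png',cv2.resize(v,None,fx=8,fy=8,interpolation=cv2.INTER_CUBIC))
E
```

```text
(no output)
```

View pics/o1y.png

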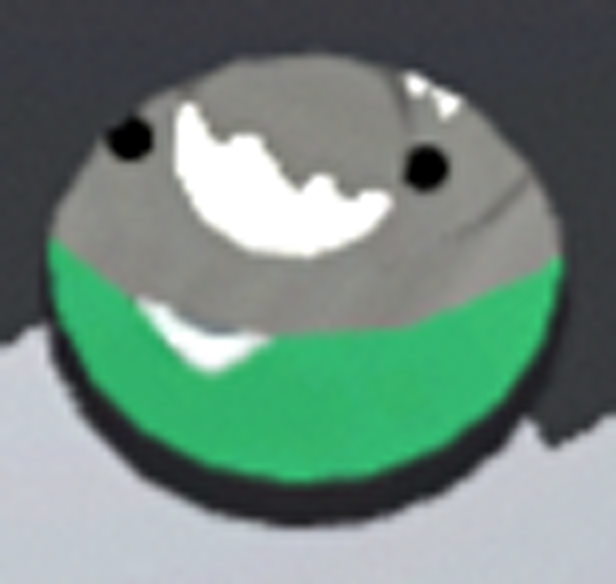

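```bash
python3 - <<'E'
from h import *
im=np.load('pics/o2.npy')
def edges(row,x0,x1):
    g=np.mean([im[r,x0:x1].astype(float)[:,1]-im[r,x0:x1].astype(float)[:,2] for r in row],0) # green minus red
    thr=(g[:3].mean()+g[len(g)//2-2:len(g)//2+2].mean())/2
    l=next(i for i in range(len(g)) if g[i]<thr); lx=x0+l-1+(g[l-1]-thr)/(g[l-1]-g[l])
    thr2=(g[-3:].mean()+g[len(g)//2-2:len(g)//2+2].mean())/2
    r=next(i for i in range(len(g)-1,0,-1) if g[i]<thr2); rx=x0+r+(g[r]-thr2)/(g[r]-g[r+1])
    return lx,rx,(lx+rx)/2
for rows in([213,214],[216,217],[219,220]): print('ring',rows,edges(rows,247,288))
for rows in([229,230],[231,232],[234,235],[238,239]): 
    try: print('col',rows,edges(rows,252,284))
    except Exception as e: print(rows,e)
im=np.load('pics/g2.npy')
D=cam('side');print(proj(D,[.5124,-.0083,.085]),proj(D,[.5124,-.0083,.045]))
im=cv2.resize(np.load('pics/o2.npy')[195:250,240:295],None,fx=10,fy=10,interpolation=cv2.INTER_NEAREST);cv2.imwrite('pics/o2z.png',np.clip(im*2.,0,255))
E
```

```text
ring [213, 214] (np.float64(254.3161231884058), np.float64(280.3271857923497), np.float64(267.3216544903778))
ring [216, 217] (np.float64(254.3314814814815), np.float64(280.7369791666667), np.float64(267.5342303240741))
ring [219, 220] (np.float64(254.51388888888889), np.float64(279.7767094017094), np.float64(267.14529914529913))
col [229, 230] (np.float64(256.52620967741933), np.float64(280.32712765957444), np.float64(268.42666866849686))
col [231, 232] (np.float64(257.5735294117647), np.float64(280.58156028368796), np.float64(269.07754484772636))
col [234, 235] (np.float64(258.2083333333333), np.float64(277.1314102564103), np.float64(267.6698717948718))
col [238, 239] (np.float64(254.35714285714286), np.float64(280.0595238095238), np.float64(267.2083333333333))
[266.6624 219.1242] [266.7007 233.0102][ WARN:0@0.098] global loadsave.cpp:1063 imwrite_ Unsupported depth image for selected encoder is fallbacked to CV_8U.
```

View pics/o2z.png

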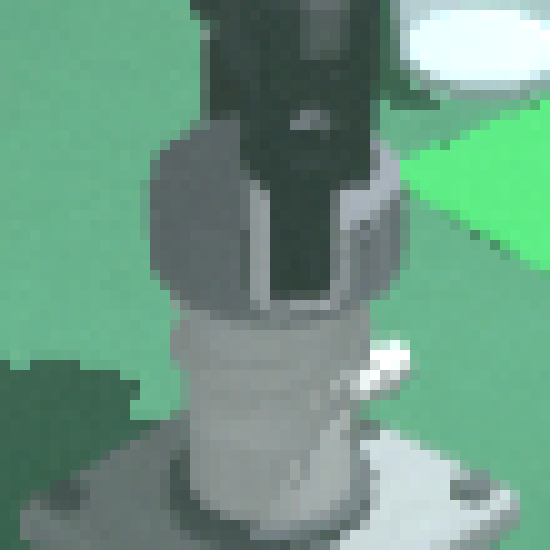

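```bash
python3 -m jog '[{"grip":0.5,"xyz":[0,-0.001,0],"dr":[0,0,0]},{"grip":0.5,"xyz":[0,-0.0018,0.001],"dr":[0,0,0]},{"grip":0.5,"xyz":[0,-0.0018,0.003],"dr":[0,0,0]},{"grip":0.5,"xyz":[0,-0.0018,0.004],"dr":[0,0,0]},{"grip":0.5,"xyz":[0,-0.0018,0.004],"dr":[0,0,0]}]'
python3 -m jog '[{"grip":0.5,"xyz":[0,0,0.001],"dr":[0,0,0]},{"grip":0.5,"xyz":[0,0,0.002],"dr":[0,0,0]},{"grip":0.5,"xyz":[0,0,0.002],"dr":[0,0,0]}]'
python3 -m jog '[{"grip":0.5,"xyz":[0,0,0.001],"dr":[0,0,0]},{"grip":0.5,"xyz":[0,0,0.002],"dr":[0,0,0]},{"grip":0.5,"xyz":[0,0,0.002],"dr":[0,0,0]}]'
```

```text
time: 16.93
eef_pos: [0.5109, -0.0071, 0.0432]
tcp_rot: [0.865, 0.501, -0.0, -0.0]
contact_force: [-1.0, -0.1, -1.0]
opening: 0.692
time: 17.18
eef_pos: [0.5111, -0.0071, 0.0412]
tcp_rot: [0.865, 0.501, -0.0, -0.0]
contact_force: [-0.0, -0.1, -0.5]
opening: 0.691
time: 17.43
eef_pos: [0.5111, -0.0071, 0.0393]
tcp_rot: [0.865, 0.501, -0.0, -0.0]
contact_force: [-0.8, 0.7, -0.4]
opening: 0.69
```

```bash
python3 -m jog '[{"grip":0.5,"xyz":[0,0,0.001],"dr":[0,0,0]},{"grip":0.5,"xyz":[0,0,0.002],"dr":[0,0,0]},{"grip":0.5,"xyz":[0,0,0.002],"dr":[0,0,0]}]'
python3 -m jog '[{"grip":0.5,"xyz":[0,0,0.001],"dr":[0,0,0]},{"grip":0.5,"xyz":[0,0,0.0015],"dr":[0,0,0]},{"grip":0.5,"xyz":[0,0,0.0015],"dr":[0,0,0]}]'
python3 -c "
from h import *
im,s=shot('wrist','p1',(245,262,325,345),7);print(s['eef_pos'],s['contact_force'],s['wrist_torque'])
im,s=shot('side','p2',(240,195,295,250),9)
"
```

```text
time: 17.68
eef_pos: [0.5111, -0.0071, 0.0373]
tcp_rot: [0.865, 0.501, -0.0, -0.0]
contact_force: [0.4, -0.2, -0.9]
opening: 0.691
time: 17.93
eef_pos: [0.5111, -0.0071, 0.0359]
tcp_rot: [0.865, 0.501, -0.0, -0.0]
contact_force: [-0.4, 0.7, -1.0]
opening: 0.695
[ 0.5111 -0.0071  0.0359] [-0.4254  0.6612 -1.0038] [0.0479 0.0128 0.0348]
```

View pics/p1.png

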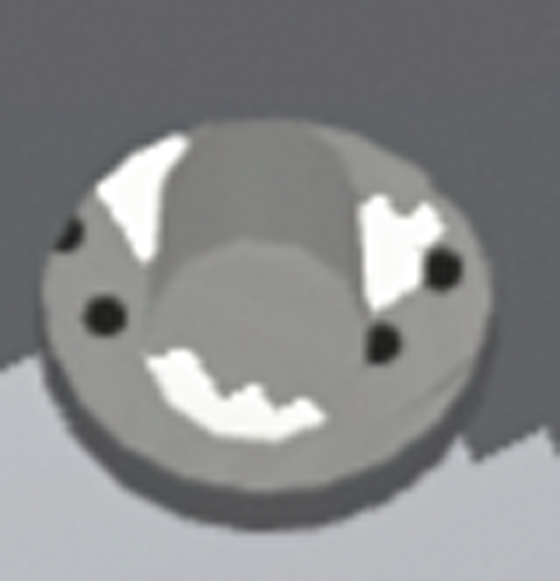

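View pics/p2.png

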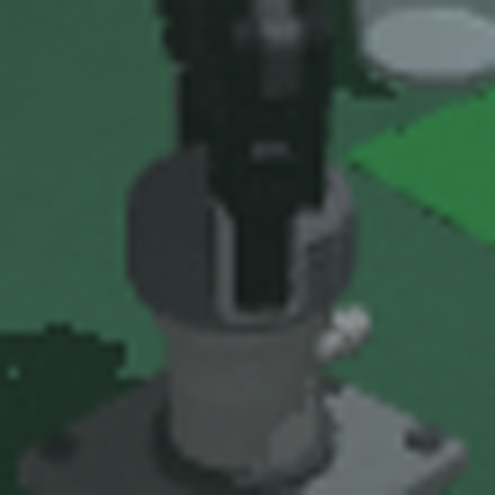

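```bash
python3 -m jog '[{"grip":0.5,"xyz":[0,0.0006,0.0005],"dr":[0,0,0]},{"grip":0.5,"xyz":[0,0.0006,0.001],"dr":[0,0,0]},{"grip":0.5,"xyz":[0,0.0006,0.001],"dr":[0,0,0]}]'
python3 -m jog '[{"grip":0.5,"xyz":[0,0,0.0005],"dr":[0,0,0]},{"grip":0.5,"xyz":[0,0,0.001],"dr":[0,0,0]},{"grip":0.5,"xyz":[0,0,0.001],"dr":[0,0,0]}]'
python3 -m jog '[{"grip":0.5,"xyz":[0,0,0.0005],"dr":[0,0,0]},{"grip":0.5,"xyz":[0,0,0.001],"dr":[0,0,0]},{"grip":0.5,"xyz":[0,0,0.001],"dr":[0,0,0]}]'
```

```text
time: 18.28
eef_pos: [0.5117, -0.0074, 0.0349]
tcp_rot: [0.865, 0.501, -0.0, -0.0]
contact_force: [-0.7, 0.2, 0.4]
opening: 0.691
time: 18.53
eef_pos: [0.5117, -0.0074, 0.0339]
tcp_rot: [0.865, 0.501, -0.0, -0.0]
contact_force: [-0.1, 0.1, -0.0]
opening: 0.689
time: 18.78
eef_pos: [0.5117, -0.0074, 0.0329]
tcp_rot: [0.865, 0.501, -0.0, -0.0]
contact_force: [-0.5, -0.5, -0.6]
opening: 0.688
```

```bash
for i in 1; do :; done
python3 -m jog '[{"grip":0.5,"xyz":[0,0,0.0005],"dr":[0,0,0]},{"grip":0.5,"xyz":[0,0,0.001],"dr":[0,0,0]},{"grip":0.5,"xyz":[0,0,0.001],"dr":[0,0,0]}]'
python3 -m jog '[{"grip":0.5,"xyz":[0,0,0.0005],"dr":[0,0,0]},{"grip":0.5,"xyz":[0,0,0.001],"dr":[0,0,0]},{"grip":0.5,"xyz":[0,0,0.001],"dr":[0,0,0]}]'
```

```text
time: 19.03
eef_pos: [0.5117, -0.0074, 0.0319]
tcp_rot: [0.865, 0.501, -0.0, -0.0]
contact_force: [-0.1, 0.2, -0.4]
opening: 0.696
time: 19.28
eef_pos: [0.5117, -0.0074, 0.0309]
tcp_rot: [0.865, 0.501, -0.0, -0.0]
contact_force: [0.1, 0.2, -0.8]
opening: 0.687
```

```bash

python3 -m jog '[{"grip":0.5,"xyz":[0,0,0.0005],"dr":[0,0,0]},{"grip":0.5,"xyz":[0,0,0.001],"dr":[0,0,0]},{"grip":0.5,"xyz":[0,0,0.001],"dr":[0,0,0]}]'
python3 -m jog '[{"grip":0.5,"xyz":[0,0,0.0005],"dr":[0,0,0]},{"grip":0.5,"xyz":[0,0,0.001],"dr":[0,0,0]},{"grip":0.5,"xyz":[0,0,0.001],"dr":[0,0,0]}]'
python3 -m jog '[{"grip":0.5,"xyz":[0,0,0.0005],"dr":[0,0,0]},{"grip":0.5,"xyz":[0,0,0.001],"dr":[0,0,0]},{"grip":0.5,"xyz":[0,0,0.001],"dr":[0,0,0]}]'
```

```text
time: 19.53
eef_pos: [0.5117, -0.0074, 0.0299]
tcp_rot: [0.865, 0.501, -0.0, -0.0]
contact_force: [0.2, 0.5, -1.2]
opening: 0.688
time: 19.78
eef_pos: [0.5119, -0.0074, 0.0291]
tcp_rot: [0.865, 0.501, 0.0, 0.0]
contact_force: [-0.2, 0.0, 1.2]
opening: 0.69
time: 20.03
eef_pos: [0.512, -0.0075, 0.0288]
tcp_rot: [0.865, 0.501, -0.0, 0.0]
contact_force: [-1.2, 0.2, 4.4]
opening: 0.695
```

```bash

python3 -m jog '[{"grip":0.5,"xyz":[0,0,0],"dr":[0,0,0.05]},{"grip":0.5,"xyz":[0,0,0],"dr":[0,0,0.1]},{"grip":0.5,"xyz":[0,0,0],"dr":[0,0,0.1]}]'
python3 -m jog '[{"grip":0.5,"xyz":[0,0,0],"dr":[0,0,0.05]},{"grip":0.5,"xyz":[0,0,0],"dr":[0,0,0.1]},{"grip":0.5,"xyz":[0,0,0],"dr":[0,0,0.1]}]'
python3 -c "
from h import *
s=ctrl.get_state();print(s['wrist_torque'],s['qpos'])"
```

```text
time: 20.28
eef_pos: [0.5118, -0.0074, 0.0279]
tcp_rot: [0.89, 0.457, 0.0, 0.0]
contact_force: [-0.8, -0.3, -0.7]
opening: 0.69
time: 20.53
eef_pos: [0.5115, -0.0073, 0.0277]
tcp_rot: [0.911, 0.412, -0.0, -0.0]
contact_force: [-0.9, 0.3, 0.3]
opening: 0.692
[ 0.0391 -0.0071 -0.0035] [-0.2129  0.1377  2.0899  0.0001  0.9144 -1.0633]
```

```bash

python3 -m jog '[{"grip":0.5,"xyz":[0,0,0.0005],"dr":[0,0,0]},{"grip":0.5,"xyz":[0,0,0.001],"dr":[0,0,0]},{"grip":0.5,"xyz":[0,0,0.001],"dr":[0,0,0]}]'
python3 -m jog '[{"grip":0.5,"xyz":[0,0,0.0005],"dr":[0,0,0]},{"grip":0.5,"xyz":[0,0,0.001],"dr":[0,0,0]},{"grip":0.5,"xyz":[0,0,0.001],"dr":[0,0,0]}]'
python3 -c "
from h import *
s=ctrl.get_state();print(s['wrist_torque'],s['qpos'])"
```

```text
time: 20.78
eef_pos: [0.5118, -0.0074, 0.0271]
tcp_rot: [0.911, 0.413, -0.0, -0.0]
contact_force: [-0.9, 0.4, 0.6]
opening: 0.693
time: 21.03
eef_pos: [0.5119, -0.0074, 0.0269]
tcp_rot: [0.911, 0.413, -0.0, -0.0]
contact_force: [-3.2, -0.1, 5.3]
opening: 0.688
[0.0611 0.4881 0.0179] [-0.2129  0.1398  2.0892 -0.0001  0.9129 -1.0634]
```

```bash

python3 -m jog '[{"grip":0.5,"xyz":[0,0,0],"dr":[0,0,0.05]},{"grip":0.5,"xyz":[0,0,0],"dr":[0,0,0.1]},{"grip":0.5,"xyz":[0,0,0],"dr":[0,0,0.1]}]'
python3 -m jog '[{"grip":0.5,"xyz":[0,0,0.0004],"dr":[0,0,0.05]},{"grip":0.5,"xyz":[0,0,0.0004],"dr":[0,0,0.1]},{"grip":0.5,"xyz":[0,0,0.0004],"dr":[0,0,0.1]}]'
python3 -c "
from h import *
s=ctrl.get_state();print(s['wrist_torque'],s['qpos'][5])"
```

```text
time: 21.28
eef_pos: [0.5126, -0.0077, 0.0266]
tcp_rot: [0.931, 0.366, 0.001, 0.001]
contact_force: [0.3, -0.0, 2.4]
opening: 0.69
time: 21.53
eef_pos: [0.5126, -0.0077, 0.0262]
tcp_rot: [0.948, 0.32, 0.001, 0.0]
contact_force: [-0.1, -0.3, 3.6]
opening: 0.692
[-0.1377  0.0032 -0.0045] -0.8634220098550831
```

The steady drop of 4 mm per rad, and an estimated origin 15.3 mm below the rim (first contact at 12.3, gap at 14.4), indicate the lugs are in the thread. Continuing to screw down.

```bash

python3 -m jog '[{"grip":0.5,"xyz":[0,0,0.0002],"dr":[0,0,0.05]},{"grip":0.5,"xyz":[0,0,0.0004],"dr":[0,0,0.1]},{"grip":0.5,"xyz":[0,0,0.0006],"dr":[0,0,0.15]},{"grip":0.5,"xyz":[0,0,0.0008],"dr":[0,0,0.2]},{"grip":0.5,"xyz":[0,0,0.0008],"dr":[0,0,0.2]}]'
python3 -c "
from h import *
s=ctrl.get_state();print(s['wrist_torque'],s['qpos'][5])"
python3 -m jog '[{"grip":0.5,"xyz":[0,0,0.0002],"dr":[0,0,0.05]},{"grip":0.5,"xyz":[0,0,0.0004],"dr":[0,0,0.1]},{"grip":0.5,"xyz":[0,0,0.0006],"dr":[0,0,0.15]},{"grip":0.5,"xyz":[0,0,0.0008],"dr":[0,0,0.2]},{"grip":0.5,"xyz":[0,0,0.0008],"dr":[0,0,0.2]}]'
python3 -c "
from h import *
s=ctrl.get_state();print(s['wrist_torque'],s['qpos'][5])"
```

```text
time: 21.95
eef_pos: [0.5123, -0.0076, 0.0253]
tcp_rot: [0.975, 0.224, 0.001, 0.0]
contact_force: [-0.4, -0.2, 3.4]
opening: 0.684
[-0.0391  0.0275 -0.0825] -0.6641133150873497
time: 22.37
eef_pos: [0.5123, -0.0074, 0.0245]
tcp_rot: [0.992, 0.125, 0.001, 0.0]
contact_force: [-0.8, -0.8, 3.9]
opening: 0.695
[ 0.0118  0.0965 -0.0746] -0.4645886641403138
```

```bash

python3 -m jog '[{"grip":0.5,"xyz":[0,0,0.0002],"dr":[0,0,0.05]},{"grip":0.5,"xyz":[0,0,0.0004],"dr":[0,0,0.1]},{"grip":0.5,"xyz":[0,0,0.0006],"dr":[0,0,0.15]},{"grip":0.5,"xyz":[0,0,0.0006],"dr":[0,0,0.15]}]'
python3 -c "
from h import *
s=ctrl.get_state();print(s['wrist_torque'],s['qpos'][5])
im,s=shot('wrist','q1',(195,180,375,390),2.8);im,s=shot('side','q2',(230,185,305,260),8);
print(s['wrist_torque'],s['contact_force'],s['eef_pos'])"
```

```text
time: 22.7
eef_pos: [0.5123, -0.0074, 0.0239]
tcp_rot: [0.999, 0.051, 0.001, -0.0]
contact_force: [0.0, -0.2, 4.5]
opening: 0.695
[ 0.0665  0.0903 -0.0752] -0.3149809331715259
[ 0.0547  0.0607 -0.0941] [-0.4507  0.1544  4.6425] [ 0.5123 -0.0074  0.0239]
```

View pics/q1.png

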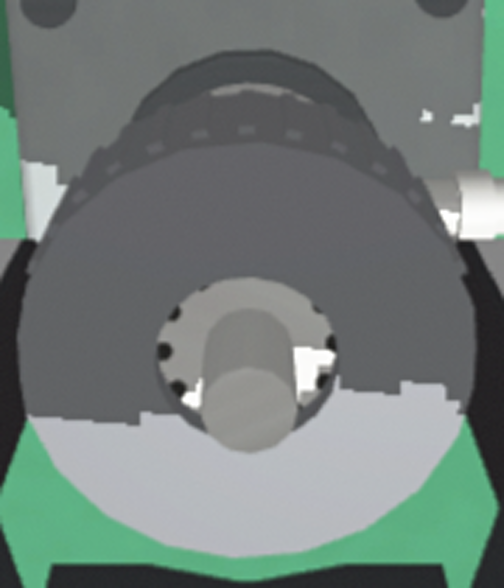

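View pics/q2.png

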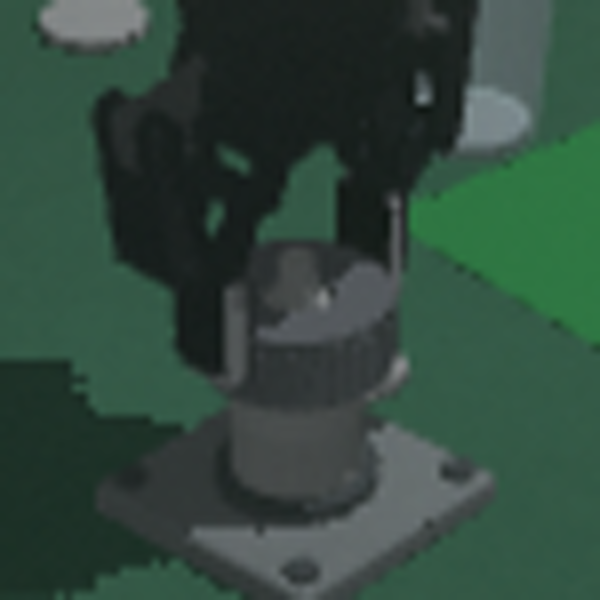

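```bash

python3 -m jog '[{"grip":0.5,"xyz":[0,0,0.0002],"dr":[0,0,0.05]},{"grip":0.5,"xyz":[0,0,0.0004],"dr":[0,0,0.1]},{"grip":0.5,"xyz":[0,0,0.0004],"dr":[0,0,0.1]}]'
python3 -c "
from h import *
s=ctrl.get_state();print(s['wrist_torque'],s['qpos'][5])"
python3 -m jog '[{"grip":0.5,"xyz":[0,0,0.0002],"dr":[0,0,0.05]},{"grip":0.5,"xyz":[0,0,0.0004],"dr":[0,0,0.1]},{"grip":0.5,"xyz":[0,0,0.0004],"dr":[0,0,0.1]}]'
python3 -c "
from h import *
s=ctrl.get_state();print(s['wrist_torque'],s['qpos'][5])"
```

```text
time: 23.05
eef_pos: [0.5123, -0.0073, 0.0234]
tcp_rot: [1.0, 0.0, 0.001, -0.0]
contact_force: [0.1, 0.8, 5.2]
opening: 0.693
[ 0.0908  0.0058 -0.0995] -0.21379333661046585
time: 23.3
eef_pos: [0.5125, -0.0074, 0.0232]
tcp_rot: [0.999, -0.05, 0.001, -0.0]
contact_force: [1.5, 0.9, 5.3]
opening: 0.693
[ 0.1359 -0.007  -0.1097] -0.11386939286743368
```

```bash

python3 -m jog '[{"grip":0.5,"xyz":[0,0,0.0001],"dr":[0,0,0.05]},{"grip":0.5,"xyz":[0,0,0.0003],"dr":[0,0,0.1]},{"grip":0.5,"xyz":[0,0,0.0003],"dr":[0,0,0.1]}]'
python3 -c "
from h import *
s=ctrl.get_state();print(s['wrist_torque'],s['qpos'][5])"
python3 -m jog '[{"grip":0.5,"xyz":[0,0,0.0001],"dr":[0,0,0.05]},{"grip":0.5,"xyz":[0,0,0.0003],"dr":[0,0,0.1]},{"grip":0.5,"xyz":[0,0,0.0003],"dr":[0,0,0.1]}]'
python3 -c "
from h import *
s=ctrl.get_state();print(s['wrist_torque'],s['qpos'][5])
im,s=shot('wrist','q3',(195,180,375,390),2.8);im,s=shot('side','q4',(230,185,305,260),8)
print(s['wrist_torque'],s['contact_force'],s['eef_pos'],s['joint_efforts'])"
```

```text
time: 23.55
eef_pos: [0.5126, -0.0074, 0.023]
tcp_rot: [0.995, -0.099, 0.001, -0.0]
contact_force: [-0.5, 1.0, 6.8]
opening: 0.692
[ 0.129   0.0864 -0.056 ] -0.013945259414183706
time: 23.8
eef_pos: [0.5128, -0.0074, 0.023]
tcp_rot: [0.989, -0.149, 0.001, -0.0]
contact_force: [0.5, 0.8, 6.3]
opening: 0.694
[ 0.104   0.044  -0.0016] 0.08603389159815564
[ 0.1554  0.073  -0.0421] [0.3012 0.4462 7.207 ] [ 0.5128 -0.0074  0.023 ] [ -0.3495 -26.0984 -20.8538  -0.1778  -0.1073  -0.0172]
```

View pics/q4.png

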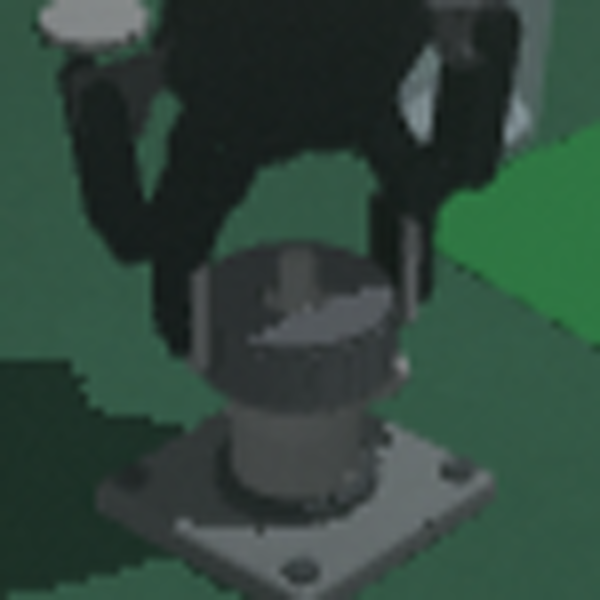

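View pics/q3.png

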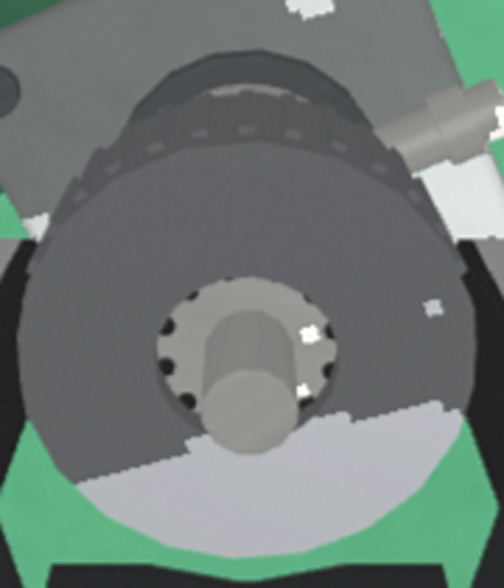

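```bash

python3 -m jog '[{"grip":0.5,"xyz":[0,0,-0.0005],"dr":[0,0,0]},{"grip":0.5,"xyz":[0,0,-0.001],"dr":[0,0,0]},{"grip":0.5,"xyz":[0,0,-0.001],"dr":[0,0,0]}]'
cat > avg.py <<'E'
from h import *
a=[]
for i in range(6):
    s=ctrl.get_state();a.append(np.r_[s['contact_force'],s['wrist_torque'],s['eef_pos'],s['qpos'][5],s['joint_efforts'][5]]);ctrl.read_camera('side')
a=np.array(a);print(a.mean(0),'sd',a.std(0)[[2,5]],s['time'])
E
python3 avg.py
python3 -m jog '[{"grip":0.5,"xyz":[0,0,0.0001],"dr":[0,0,0.04]},{"grip":0.5,"xyz":[0,0,0.0003],"dr":[0,0,0.08]},{"grip":0.5,"xyz":[0,0,0.0003],"dr":[0,0,0.08]}]'
python3 avg.py
```

```text
time: 24.15
eef_pos: [0.5127, -0.0074, 0.0232]
tcp_rot: [0.989, -0.149, 0.001, -0.0]
contact_force: [2.3, 0.5, 2.2]
opening: 0.693
[ 4.0583  1.2489  1.9143  0.2051 -0.5952  0.0318  0.5126 -0.0074  0.0232
  0.0862  0.0105] sd [0.5852 0.0273] 24.4
time: 24.7
eef_pos: [0.5123, -0.0071, 0.0231]
tcp_rot: [0.982, -0.189, 0.001, -0.0]
contact_force: [4.7, 2.8, 3.7]
opening: 0.69
[ 4.0761  3.1649  3.1403  0.455  -0.6685 -0.0637  0.5123 -0.0071  0.0231
  0.1664 -0.006 ] sd [0.4662 0.0179] 24.95
```

```bash
python3 - <<'E'
from h import *
im,s=shot('wrist','q5',(195,180,375,390),2.8); print(s['eef_pos'],s['qpos'][5],s['wrist_torque'])
ref=np.load('pics/q1.npy')
for n in('l1','o1','p1','q3','q5'):
    a=np.load(f'pics/{n}.npy');out=[]
    for (x0,y0,x1,y1) in((250,211,320,232),(245,320,325,382)):  # rib band, lower lip area
        t=cv2.cvtColor(ref[y0:y1,x0:x1],cv2.COLOR_BGR2GRAY);g=cv2.cvtColor(a[y0-8:y1+8,x0-8:x1+8],cv2.COLOR_BGR2GRAY)
        r=cv2.matchTemplate(g,t,cv2.TM_CCOEFF_NORMED);_,v,_,p=cv2.minMaxLoc(r)
        def sub(f,i): 
            return i if i<=0 or i>=len(f)-1 else i+.5*(f[i-1]-f[i+1])/(f[i-1]-2*f[i]+f[i+1])
        out.append((round(float(sub(r[p[1]],p[0]))-8,2),round(float(sub(r[:,p[0]],p[1]))-8,2),round(v,2)))
    print(n,out)
E
```

```text
[ 0.5123 -0.0071  0.023 ] 0.166185577461195 [ 0.5267 -0.6064 -0.0989]
l1 [(8.0, -6.08, 0.44), (0.48, -0.05, 0.7)]
o1 [(1.31, -1.15, 0.43), (0.48, 0.04, 0.69)]
p1 [(-0.16, -0.93, 0.8), (0.47, 0.4, 0.61)]
q3 [(-0.38, 0.12, 0.97), (2.27, 1.17, 0.59)]
q5 [(0.0, 0.03, 0.92), (7.02, 3.3, 0.54)]
```

View pics/q5.png

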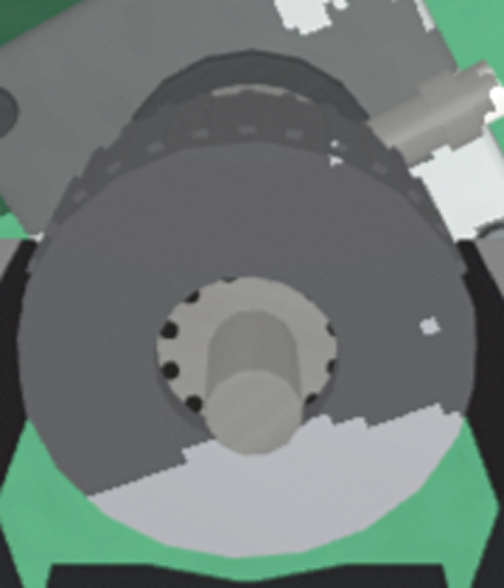

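The ring hasn't slipped in the jaws (the ribs stay fixed in the tool view), and the disk now turns with it, so it is clamped. Releasing and retreating.

```bash

python3 -m jog '[{"grip":0.25,"xyz":[0,0,0],"dr":[0,0,0]},{"grip":0.2,"xyz":[0,0,0],"dr":[0,0,0]},{"grip":0.1,"xyz":[0,0,0],"dr":[0,0,0]},{"grip":0,"xyz":[0,0,0],"dr":[0,0,0]},{"grip":0,"xyz":[0,0,0],"dr":[0,0,0]},{"grip":0,"xyz":[0,0,0],"dr":[0,0,0]}]'
python3 avg.py
python3 -c "
from h import *
im,s=shot('wrist','t1')
"
```

```text
time: 25.55
eef_pos: [0.5112, -0.0074, 0.0224]
tcp_rot: [0.982, -0.189, -0.001, 0.0]
contact_force: [-0.9, 0.5, -0.9]
opening: 1.004
[ 0.1485 -0.0196 -0.4475 -0.008  -0.0026  0.0001  0.5115 -0.0075  0.0226
  0.167  -0.0005] sd [0.3673 0.0304] 25.8
```

View pics/t1.png

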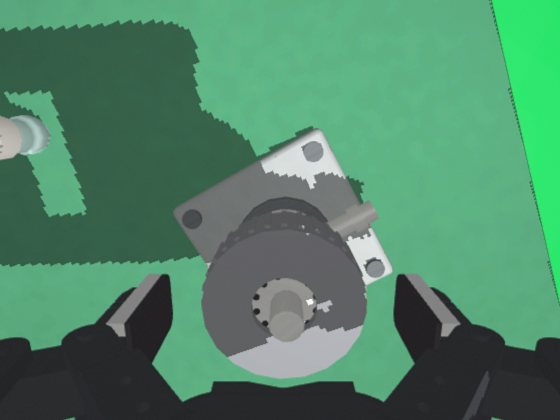

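The released torque reading is near 0, and the pre-release torque was small and ambiguous (lateral load 4 N, 0.8 mm offset). I'll regrip centred and feel the torque with a small extra turn.

```bash

python3 -m jog '[{"grip":0.1,"xyz":[0.0006,-0.0007,-0.0004],"dr":[0,0,0]},{"grip":0.2,"xyz":[0.0006,-0.0007,-0.0004],"dr":[0,0,0]},{"grip":0.3,"xyz":[0.0006,-0.0007,-0.0004],"dr":[0,0,0]},{"grip":0.5,"xyz":[0.0006,-0.0007,-0.0004],"dr":[0,0,0]},{"grip":0.5,"xyz":[0.0006,-0.0007,-0.0004],"dr":[0,0,0]},{"grip":0.5,"xyz":[0.0006,-0.0007,-0.0004],"dr":[0,0,0]}]' 35
python3 avg.py
python3 -m jog '[{"grip":0.5,"xyz":[0,0,0],"dr":[0,0,0.02]},{"grip":0.5,"xyz":[0,0,0],"dr":[0,0,0.04]},{"grip":0.5,"xyz":[0,0,0],"dr":[0,0,0.04]}]'
python3 avg.py
```

```text
time: 26.4
eef_pos: [0.5125, -0.0069, 0.0236]
tcp_rot: [0.982, -0.189, -0.0, -0.0]
contact_force: [-2.5, 0.5, 5.7]
opening: 0.691
[-2.6523  0.8365  5.7733  0.166   0.5037  0.0005  0.5125 -0.0069  0.0235
  0.1682  0.0056] sd [0.2948 0.0095] 26.65
time: 26.95
eef_pos: [0.5129, -0.0069, 0.0235]
tcp_rot: [0.978, -0.209, 0.0, -0.0]
contact_force: [-2.1, 2.2, 5.1]
opening: 0.692
[-1.9835  1.6472  5.1499  0.2529  0.3512  0.0166  0.5129 -0.0069  0.0235
  0.2083  0.0527] sd [0.5595 0.0391] 27.2
```

```bash
sed -i 's/\[\[2,5\]\]/[[2,5,9,10]]/' avg.py
python3 avg.py
python3 -m jog '[{"grip":0.5,"xyz":[0,0,0.0001],"dr":[0,0,0.02]},{"grip":0.5,"xyz":[0,0,0.0001],"dr":[0,0,0.04]},{"grip":0.5,"xyz":[0,0,0.0001],"dr":[0,0,0.04]}]'
python3 avg.py
python3 -c "
from h import *
im,s=shot('wrist','t2',(195,180,375,390),2.8)
r=np.load('pics/t1.npy')
v=cv2.absdiff(r,im);
"
```

```text
[-1.2798  1.6679  5.5106  0.2944  0.3612  0.0288  0.5128 -0.0069  0.0235
  0.2082  0.0302] sd [0.797 0.027 0.    0.   ] 27.5
time: 27.8
eef_pos: [0.5131, -0.0069, 0.0234]
tcp_rot: [0.974, -0.228, 0.0, -0.0]
contact_force: [-2.1, 1.1, 5.8]
opening: 0.693
[-1.1804  1.7655  5.5611  0.2968  0.2641  0.0761  0.5131 -0.0069  0.0234
  0.2479  0.0872] sd [0.3497 0.0136 0.0002 0.0367] 28.05
```

View pics/t2.png

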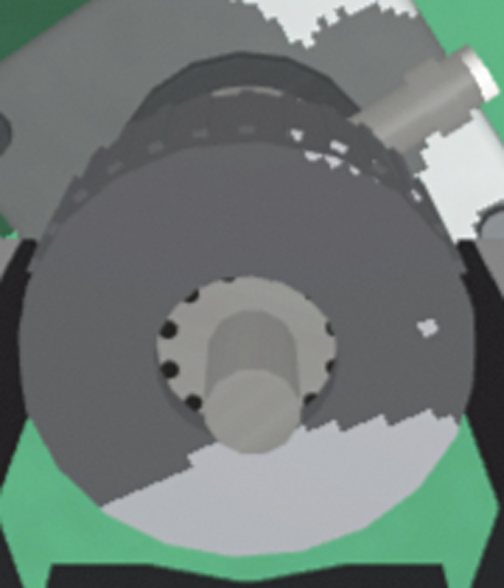

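```bash

python3 -m jog '[{"grip":0.5,"xyz":[0,0,0.0],"dr":[0,0,0.025]},{"grip":0.5,"xyz":[0,0,0.0],"dr":[0,0,0.05]},{"grip":0.5,"xyz":[0,0,0.0],"dr":[0,0,0.05]}]'
python3 avg.py
```

```text
time: 28.4
eef_pos: [0.5132, -0.0069, 0.0233]
tcp_rot: [0.968, -0.252, 0.001, -0.0]
contact_force: [-0.4, 1.5, 4.1]
opening: 0.694
[ 0.2758  2.7568  4.3529  0.4158  0.0171  0.1223  0.5132 -0.0069  0.0233
  0.2976  0.1253] sd [0.1248 0.0239 0.0002 0.0397] 28.65
```

Both torque readings are now about 0.12 N m, within the snug range. Releasing and backing straight up.

```bash

python3 -m jog '[{"grip":0.25,"xyz":[0,0,0],"dr":[0,0,0]},{"grip":0.15,"xyz":[0,0,0],"dr":[0,0,0]},{"grip":0,"xyz":[0,0,0],"dr":[0,0,0]},{"grip":0,"xyz":[0,0,0],"dr":[0,0,0]},{"grip":0,"xyz":[0,0,0],"dr":[0,0,0]},{"grip":0,"xyz":[0,0,-0.01],"dr":[0,0,0]},{"grip":0,"xyz":[0,0,-0.03],"dr":[0,0,0]},{"grip":0,"xyz":[0,0,-0.06],"dr":[0,0,0]},{"grip":0,"xyz":[0,0,-0.09],"dr":[0,0,0]},{"grip":0,"xyz":[0,0.03,-0.11],"dr":[0,0,0]},{"grip":0,"xyz":[0,0.05,-0.12],"dr":[0,0,0]},{"grip":0,"xyz":[0,0.06,-0.12],"dr":[0,0,0]}]'
python3 -m jog '[{"grip":0,"xyz":[0,0,0],"dr":[0,0,0]},{"grip":0,"xyz":[0,0,0],"dr":[0,0,0]},{"grip":0,"xyz":[0,0,0],"dr":[0,0,0]}]'
python3 -c "
from h import *
im,s=shot('wrist','u1');print(s['eef_pos'],s['contact_force'])
im,s=shot('side','u2',(230,185,305,260),8);im,s=shot('scene','u3',(245,160,320,235),8)
shot('side','u4');shot('scene','u5')"
```

```text
time: 29.7
eef_pos: [0.4848, -0.0613, 0.1472]
tcp_rot: [0.968, -0.253, 0.004, 0.001]
contact_force: [-0.1, 0.2, 0.3]
opening: 1.002
time: 29.95
eef_pos: [0.4826, -0.0586, 0.1417]
tcp_rot: [0.968, -0.252, -0.001, -0.0]
contact_force: [0.1, 0.7, -0.1]
opening: 0.999
[ 0.4826 -0.0586  0.1417] [ 0.0607  0.6714 -0.1481]
```

View pics/u1.png

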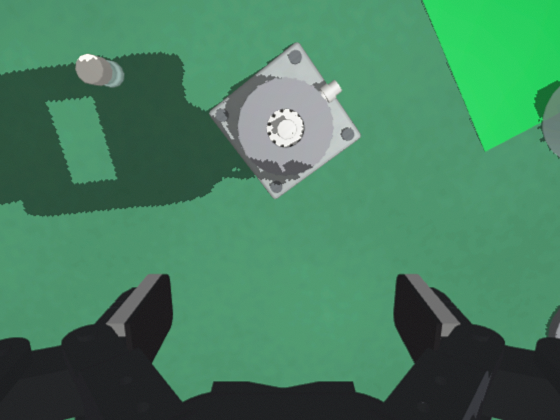

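View pics/u2.png

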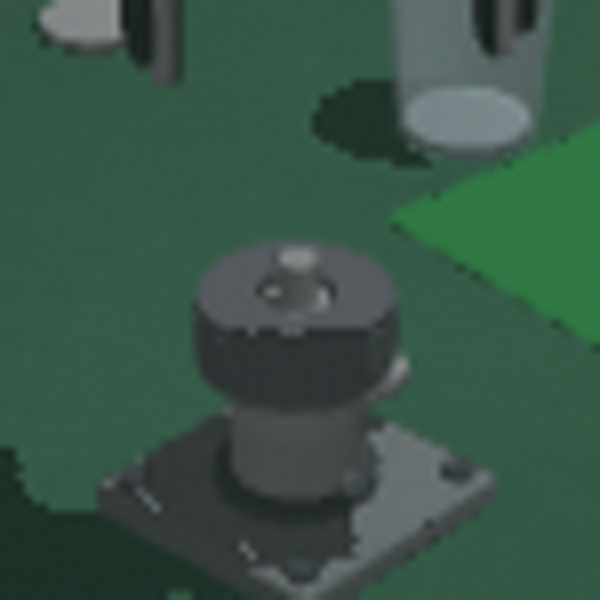

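View pics/u3.png

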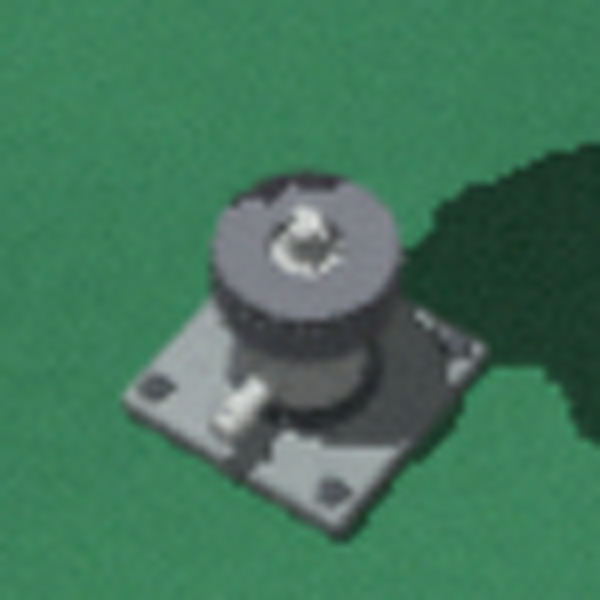

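The ring sits level over the neck with the knob through its hole, and the gripper is clear. One height check by triangulation:

```bash
python3 - <<'E'
from h import *
C=load('u1')[1];S,D=cam('scene'),cam('side')
im=np.load('pics/u1.npy');
print(tri([(S,(283.3,191.0)),(D,(266.9,221.3))]),tri([(C,(285.3,128)),(D,(266.9,221.3))]))
X=[.5124,-.0083,.0803];print(proj(S,X),proj(D,X),proj(C,X))
K=tri([(C,(288.5,128)),(D,(230+297/8,185+258/8))]);print('knob',K)
E
```

```text
(array([ 0.513 , -0.0068,  0.0779]), [np.float64(0.0010452243654145302), np.float64(0.0010452243654144983)]) (array([ 0.5122, -0.0086,  0.0791]), [np.float64(0.0005326409490736349), np.float64(0.0005326409490735579)])
[282.6288 190.0167] [266.6669 220.7823] [286.2158 127.5828]
knob (array([ 0.5135, -0.0088,  0.0901]), [np.float64(7.323457533369962e-05), np.float64(7.323457533369313e-05)])
```

View pics/u4.png

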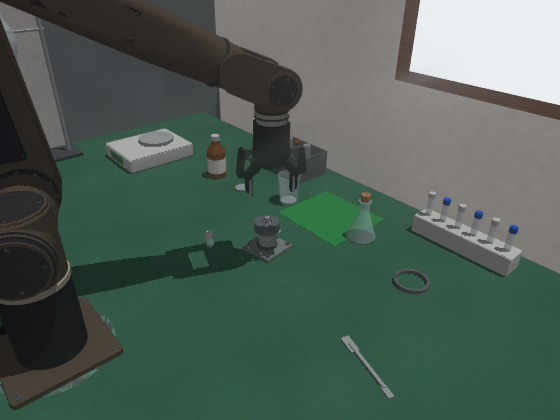

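The ring top is at about 0.079 m, centred, with the knob about 11–12 mm above it, which fits a clamped disk. The bystanders are unmoved. Handing in.

```bash
python3 -c "
from plant import ctrl
print(ctrl.sign_off())"
```

```text
the job is handed in; nothing more can be done
None
```

I set the disk in the holder's mouth and let go of it. Then I lowered the ring over the knob, found the thread gap by feel and screwed the ring down clockwise. I finished at about 30 s of robot time and handed the job in with the gripper open and clear. No verdict was reported.

**Last checks**
- **Disk:** after I let go, its knob top measured 0.0924 m against 0.093 m expected. The disk looked level, so I took it as home.
- **Ring:** its origin was about 18 mm below the rim, judged from the tool height and the 4 mm per rad descent. It looked level and centred to within about 1–2 mm.
- **Clamping:** the disk turned together with the ring. The last torque reading was about 0.12 N m at both the wrist and the last joint, within the snug range. The highest upward push I read was about 7 N.
- **Bystanders:** they look unmoved in the final side view.

**What disagreed**
- **Fingertips:** they end about 38 mm behind the reported TCP, so my first grasp of the disk closed on air. I then corrected for this.
- **Torque during screwing:** the readings were ambiguous the first time I screwed the ring down. I let go, gripped it again and turned it about 0.13 rad further to feel the torque properly.
- **Clamping force:** it can only be estimated. The torque suggests about 10 N, while the angle turned since contact suggests up to about 20 N.
- **Final camera heights:** they came out 1–3 mm low (ring top 0.078–0.079 m, knob 0.090 m), within the error seen between the cameras.

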